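Clear up after the turning class

TASK

The turning class is over, so clear up after the pupils: close their pots by putting every lid that is lying about onto the pot of its own wood, fully seated, and hang every pair of ear defenders up off the bench, astride the rail, square to the bar and hanging straight with one cup on each side. Leave the pots standing upright, and leave my sanding block, wax tin, vase, gouge and brush where they are.

Things in the scene. Friction and masses are not known exactly. Their poses are not given: they have to be found in the camera images.
- muffs_red: rigid ear defenders, red cup shells, black padded headband, about 0.2 kg, standing on its cups, band arching over; absent in some runs. Origin on the bench midway between the cups, z up, x from cup to cup, y along the band's width. Each cup: 70 mm in y, 82 mm high, from 30 to 73 mm off the middle in x (60 mm free between the cups). Half a turn looks the same
- muffs_red_crown (a point): underside of its headband's padded crown, at the middle, 150 mm above the body's origin, same axes. The crown is 34 mm wide in y and 22 mm thick (top at 172 mm); its underside is flat for 32 mm in x, then slopes down to both sides
- muffs_yellow: rigid ear defenders, yellow cup shells, black padded headband, about 0.2 kg, standing on its cups, band arching over; absent in some runs. Origin on the bench midway between the cups, z up, x from cup to cup, y along the band's width. Each cup: 70 mm in y, 82 mm high, from 30 to 73 mm off the middle in x (60 mm free between the cups). Half a turn looks the same
- muffs_yellow_crown (a point): underside of its headband's padded crown, at the middle, 150 mm above the body's origin, same axes. The crown is 34 mm wide in y and 22 mm thick (top at 172 mm); its underside is flat for 32 mm in x, then slopes down to both sides
- muffs_blue: rigid ear defenders, blue cup shells, black padded headband, about 0.2 kg, standing on its cups, band arching over; absent in some runs. Origin on the bench midway between the cups, z up, x from cup to cup, y along the band's width. Each cup: 70 mm in y, 82 mm high, from 30 to 73 mm off the middle in x (60 mm free between the cups). Half a turn looks the same
- muffs_blue_crown (a point): underside of its headband's padded crown, at the middle, 150 mm above the body's origin, same axes. The crown is 34 mm wide in y and 22 mm thick (top at 172 mm); its underside is flat for 32 mm in x, then slopes down to both sides
- pot_pale: loose round turned pot of pale cream-coloured maple, open at the top, 86 mm across, 50 mm high, mouth 74 mm across inside with walls 6 mm thick, inner floor 8 mm up, 300 g. Origin at the centre of its underside, z up
- lid_pale: loose turned lid of pale cream-coloured maple, 90 g; absent in some runs. Stands on a 70 mm wide, 10 mm deep spigot, foot slightly tapered; origin at the centre of the spigot's underside, z up. Flange 88 mm across, 10 to 17 mm up; knob 24 mm across, 20 to 44 mm up, straight from 26 to 40. Seated, the flange rests on the pot's rim and its origin is 40 mm above the pot's
- pot_red: loose round turned pot of reddish-brown padauk, open at the top, 86 mm across, 50 mm high, mouth 74 mm across inside with walls 6 mm thick, inner floor 8 mm up, 300 g. Origin at the centre of its underside, z up
- lid_red: loose turned lid of reddish-brown padauk, 90 g; absent in some runs. Stands on a 70 mm wide, 10 mm deep spigot, foot slightly tapered; origin at the centre of the spigot's underside, z up. Flange 88 mm across, 10 to 17 mm up; knob 24 mm across, 20 to 44 mm up, straight from 26 to 40. Seated, the flange rests on the pot's rim and its origin is 40 mm above the pot's
- pot_dark: loose round turned pot of almost black ebony, open at the top, 86 mm across, 50 mm high, mouth 74 mm across inside with walls 6 mm thick, inner floor 8 mm up, 300 g. Origin at the centre of its underside, z up
- lid_dark: loose turned lid of almost black ebony, 90 g; absent in some runs. Stands on a 70 mm wide, 10 mm deep spigot, foot slightly tapered; origin at the centre of the spigot's underside, z up. Flange 88 mm across, 10 to 17 mm up; knob 24 mm across, 20 to 44 mm up, straight from 26 to 40. Seated, the flange rests on the pot's rim and its origin is 40 mm above the pot's
- rail: hanging rail fixed on the bench: a straight steel bar 16 mm thick along its own y, on two dark turned wooden posts 200 mm either side of the middle (36 mm across, 208 mm high, feet 56 mm). Origin on the bench under the bar's middle, z up. Room for three pairs side by side 115 mm apart; a pair hung on it clears the bench by 25 mm
- rail_top (a point): middle of the bar, on its top line: 175 mm above the rail's origin, axes as the rail's
- cork_block: bystander, to be left alone: loose cork sanding block 75 x 110 x 35 mm, origin under its centre
- wax_tin: bystander, to be left alone: loose closed brass-coloured tin 68 mm across, 45 mm high, origin under its centre
- vase: bystander, to be left alone: loose finished pale turned vase 84 mm across, 125 mm high, origin under its centre
- gouge: bystander, to be left alone: loose turning gouge 320 mm long lying along its own y, dark handle to -y, origin on the bench under the ferrule
- brush: bystander, to be left alone: loose wooden-handled brush 200 mm long lying on the bench
Mind the look-alikes: they are no part of the job. Leave any turquoise look-alike of the lid_dark alone. What is shaped like the muffs_red but pink is not meant.

How it is judged:
By the outcome, as a careful person would: the job done as asked, in the order asked, and still so for the second after the job is handed in, with the robot touching nothing.
Of muffs_red, muffs_yellow, muffs_blue, lid_pale, lid_red, lid_dark only 5 to 6 are there at a start; the rules pass over those that are not, and their reading is None.
At some moment in a run one of pot_pale, lid_pale, pot_red, lid_red, pot_dark, lid_dark may be knocked a few centimetres aside while the robot is not near it.
It also fails if it takes over 210 s, if anything falls off the work surface, if the arm or the gripper's body presses on something with over 40 N, if the wrist force passes 120 N, or if a joint passes its speed limit or range.

ROBOT

A 6-joint arm with a two-finger parallel gripper is mounted at the origin on the work surface. World frame = base frame: x ahead of the robot, y to its left, z up, the work surface at z = 0. Lengths are in m, angles in rad, forces in N, time in s.
With the tool pointing down it reaches from about 0.35 to 0.85 m from the base axis. Payload 8.1 kg.
Tool frame: the origin (TCP) lies at the very end of the fingers, on their centre line; the grasp point (between the pads) lies 19 mm behind it (robot.pinch_z is the z of the grasp point in the tool frame, in m); z points along the fingers, y is the direction in which the jaws open and shut (so a half turn about z gives the same grasp; the last joint's range is limited). The gripper opens to 93 mm and grips with 3 to 60 N. Pads are 15 mm wide; open, the fingers measure 128 mm over their backs; the gripper's body (75 mm by 188 mm) begins 65 mm behind the grasp point.
Start: joints at [-1.207, 0.13, 1.488, -0, 1.523, -0.085], TCP at [0.26, -0.541, 0.219] pointing down, gripper open.
Joint ranges: [-2.96, 2.96], [-0.89, 2.26], [0.02, 2.5], [-1.34, 4.48], [0, 2.73], [-2.66, 2.66]. Speed limits (rad/s): [2.39, 2.39, 2.79, 3.14, 3.14, 3.14].

INTERFACE

Orientations are given as a rotation vector (axis times angle).
In Python, from plant import robot gives the robot as it stands.
- The arm moves only by the tool drive_tool, never from a script. Its argument "steps" is a list of rows, each an object of numbers: "jaw": the opening, from 0 (shut) to 1 (fully open); "tx", "ty", "tz": the shift along the tool's x, y, z scaled (see below); "turn": the turn about the tool's z scaled (see below). A call has 1 to 12 rows; each row is the pose to reach, as a shift and turn from the pose commanded when the call began, along the tool's axes at that moment, turning the shorter way round; what a row does not reach only later rows make up. The controller multiplies each number of a shift by 0.3 m and each number of a turn by 180 degrees. A row lasts 1/10 s, in which the tool goes at most 50 mm and 8.59 degrees, less where a joint would pass 70% of its speed; a pose out of reach is approached as far as the arm can. A call with a number of a shift or a turn outside -1 to 1 is refused whole. A call with a gripper value outside its range is refused whole. The fingers move at their own pace and stop on an object; "force" is the grip in N (left out, the last holds). Time passes only in rows, so rows that repeat a pose let the fingers close. It gives the time, the measured TCP pose, the force and the opening at its end, in the units of the state.
- robot.read_state(): the state, without advancing time (a new reading comes with each control period).
- robot.read_camera(name): name is "scene" or "top" or "wrist"; returns (picture, depth): 480x640x3 uint8, blue, green, red; 480x640 float32, m along the optical axis (not along the pixel's ray), 0 where there is no reading.
- robot.get_calibration(name): a dict with "fx", "fy", "cx", "cy" (pixels), "k1" (the pictures are not rectified: a ray, as slopes to the right and down, at radius r is drawn at 1 + k1 r^2 times it, then the intrinsics apply), "eye" and "attitude" of the camera in the world. Camera axes: x right, y down, z forward; pixel columns grow to the right and rows downward; lengths in m; the calibration is good to about 2 mm. A picture is of the moment at which its call begins: read the wrist's pose just before it. get_calibration takes no time and is no camera call; for the wrist camera it gives the pose at the moment of the call.
- robot.close_job(): hands the job in, once; it reports no verdict.
The state is a dict: "t": time; "q": joint angles; "dq": joint speeds; "joint_torque": joint torques, N m; "tool_pos": TCP position; "orientation": TCP orientation; "force": force on the tool from outside, world axes, zero at the start; "wrist_torque": the same for the moment, N m; "opening": finger opening in m.
Only numpy, scipy, OpenCV 4.12 (cv2) and the standard library are available. Lean on these libraries where they do the work, as an engineer would, in place of code of your own. Each camera call takes 0.05 s, during which the arm holds its last target.

## Working session

There is one attempt and no reset: what is moved stays moved. The work goes in short steps, Python scripts to look and compute and a tool call to move; the robot and the scene stay as the last step left them, time stands still between calls to the robot, and variables do not carry over. Pictures are saved under pics/ and viewed, and the job is handed in when it is done.

Besides the shell and the picture viewer there is one more tool, called after "Request:" as a command line: name --argument value ..., lists and objects as JSON in quotes. drive_tool: Moves the arm, as the interface text tells. Its arguments: {"type":"object","properties":{"steps":{"type":"array"},"force":{"type":"number"}},"required":["steps"]}

```bash
ls; mkdir -p pics; cat > h.py <<'E'
import numpy as np, cv2
from scipy.spatial.transform import Rotation as R
from plant import robot
def grab(name,fn=None):
    c=robot.get_calibration(name); im,d=robot.read_camera(name)
    if fn: cv2.imwrite('pics/'+fn,im); np.savez('pics/'+fn+'.npz',im=im,d=d,c=np.array([c],dtype=object))
    return im,d,c
def load(fn):
    z=np.load('pics/'+fn+'.npz',allow_pickle=True); return z['im'],z['d'],z['c'][0]
def Rm(a):
    a=np.array(a,float)
    if a.shape==(3,3): return a
    return R.from_rotvec(a).as_matrix() if a.size==3 else R.from_quat(a).as_matrix()
def slopes(c,u,v):
    K=np.array([[c['fx'],0,c['cx']],[0,c['fy'],c['cy']],[0,0,1.]])
    p=np.stack([np.ravel(u),np.ravel(v)],1).astype(np.float64).reshape(-1,1,2)
    return cv2.undistortPoints(p,K,np.array([c['k1'],0,0,0,0.])).reshape(-1,2)
def ray(c,u,v):
    s=slopes(c,u,v); return np.c_[s,np.ones(len(s))]@Rm(c['attitude']).T
def onplane(c,u,v,z):
    r=ray(c,u,v); e=np.array(c['eye']); return e+r*((z-e[2])/r[:,2])[:,None]
def pts(c,d,mask=None):
    v,u=np.nonzero(d>0 if mask is None else (mask>0)&(d>0))
    return np.array(c['eye'])+ray(c,u,v)*d[v,u][:,None],u,v
E
python3 - <<'E'
from h import *
print(robot.read_state(),robot.pinch_z)
for n in ['scene','top','wrist']:
    im,d,c=grab(n,n+'0.png'); print(n,c)
E
```

```text
pics
{'t': 0.0, 'q': array([-1.20741750e+00,  1.31139092e-01,  1.48928284e+00, -4.45662907e-05,
        1.52301135e+00, -8.53733183e-02]), 'dq': array([ 5.08585559e-04,  7.55967583e-04, -7.08822971e-04,  3.47515302e-05,
       -6.80215967e-04, -5.39999769e-04]), 'joint_torque': array([ 2.26295386e-03, -5.59831703e+01, -4.91757810e+01,  7.69509422e-02,
        3.52764514e-02, -1.58348134e-04]), 'tool_pos': array([ 0.26011821, -0.54004223,  0.21759869]), 'orientation': array([-3.06107077e+00, -6.98597556e-01,  4.69572840e-04]), 'force': array([0.67569755, 0.36914075, 0.73400591]), 'wrist_torque': array([0.03938682, 0.02271902, 0.00351078]), 'opening': 0.09288920107883197} -0.0188
scene {'fx': 488.8400355933765, 'fy': 488.8400355933765, 'cx': 322.71630822903194, 'cy': 238.3321817261185, 'k1': -0.1089685327702674, 'eye': array([1.08828883, 0.40260701, 1.04870795]), 'attitude': array([-1.27432407, -2.43177492,  0.79532518])}
top {'fx': 612.7461778967358, 'fy': 612.7461778967358, 'cx': 316.11083566937833, 'cy': 252.163062080668, 'k1': -0.20265134741160812, 'eye': array([0.35972965, 0.03875886, 1.92808687]), 'attitude': array([-2.16076099,  2.1836861 , -0.12871234])}
wrist {'fx': 420.78085228928984, 'fy': 420.78085228928984, 'cx': 317.6842243887556, 'cy': 243.3803678538064, 'k1': -0.10144189042548396, 'eye': array([ 0.32526211, -0.50955792,  0.38376013]), 'attitude': array([ 2.46774045, -1.54949103, -0.20630672])}
```

View pics/top0.png

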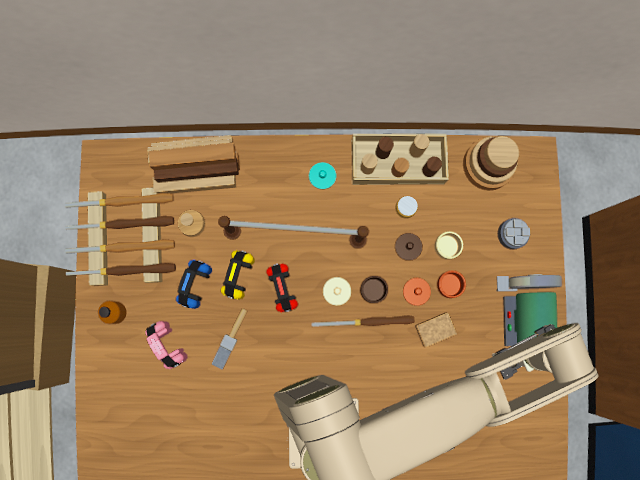

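View pics/scene0.png

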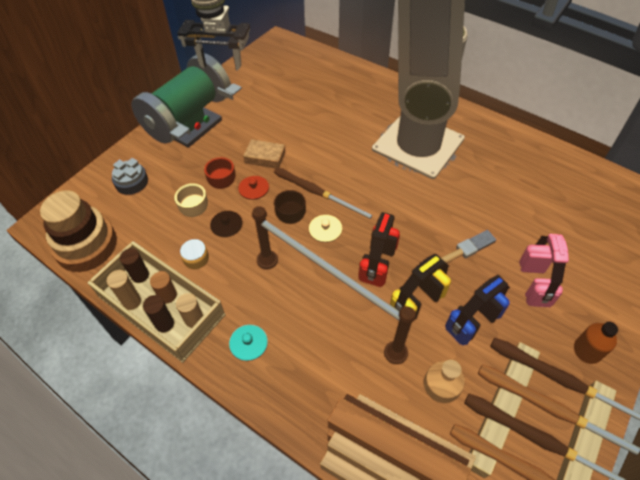

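View pics/wrist0.png

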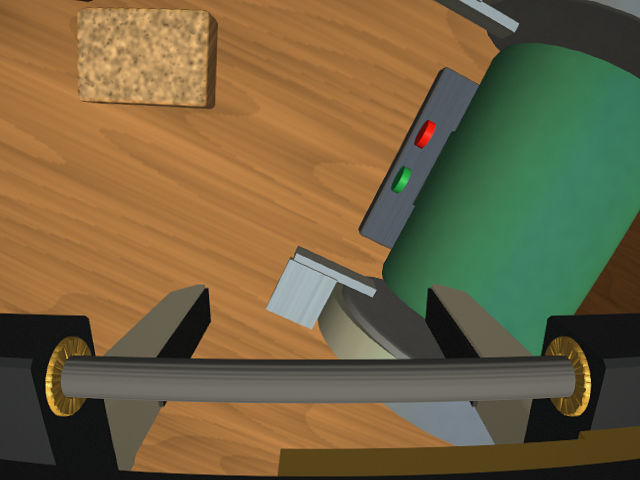

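The top view shows:
- **Lids:** pale (337,291), red (417,291), dark (409,246).
- **Pots:** dark (374,290), red (451,284), pale (449,245).
- **Muffs:** blue (193,285), yellow (238,275), red (282,288).
- **Rail:** from (225,222) to (362,235).
- **Look-alikes to leave alone:** the turquoise lid (322,175) and the pink muffs (165,345).

Next I'll measure positions.

```bash
cat > m1.py <<'E'
from h import *
import sys
im,d,c=load(sys.argv[1] if len(sys.argv)>1 else 'top0.png')
P=np.zeros((480,640,3)); 
v,u=np.nonzero(d>0); P[v,u]=np.array(c['eye'])+ray(c,u,v)*d[v,u][:,None]
H=P[...,2]
print('bench z',np.median(H[300:330,460:490]))
# round things: circle at given height; windows
for n,(cu,cv_),z in [('lid_pale',(337,291),.017),('lid_red',(417,291),.017),('lid_dark',(409,246),.017),('pot_dark',(374,290),.05),('pot_red',(451,284),.05),('pot_pale',(449,245),.05),('white',(407,206),.045),('vase',(191,222),.1)]:
    w=22; y0,x0=cv_-w,cu-w
    h=H[cv_-w:cv_+w,cu-w:cu+w]; m=((h>z-.009)).astype(np.uint8)
    nn,lab,st,ce=cv2.connectedComponentsWithStats(m)
    k=1+np.argmax(st[1:,4]); cs,_=cv2.findContours((lab==k).astype(np.uint8),cv2.RETR_EXTERNAL,cv2.CHAIN_APPROX_NONE)
    (a,b),r=cv2.minEnclosingCircle(max(cs,key=len)); 
    mm=cv2.moments(cv2.convexHull(max(cs,key=len))); a,b=mm['m10']/mm['m00'],mm['m01']/mm['m00']
    p=onplane(c,a+x0,b+y0,z)[0]
    e=onplane(c,a+x0+r,b+y0,z)[0]
    print(n,'px',round(a+x0,1),round(b+y0,1),'xyz',p.round(4),'diam',2*np.linalg.norm(e-p).round(4),'maxz',np.percentile(h[lab==k],98).round(3),'dist',np.hypot(*p[:2]).round(3))
E
python3 m1.py
```

```text
bench z 0.00048074562528477305
lid_pale px 336.8 291.3 xyz [ 0.4406 -0.0483  0.017 ] diam 0.0922 maxz 0.047 dist 0.443
lid_red px 416.3 290.7 xyz [ 0.4391 -0.2987  0.017 ] diam 0.1022 maxz 0.046 dist 0.531
lid_dark px 408.0 246.7 xyz [ 0.5785 -0.2756  0.017 ] diam 0.0972 maxz 0.046 dist 0.641
pot_dark px 373.9 289.3 xyz [ 0.4438 -0.1611  0.05  ] diam 0.0856 maxz 0.06 dist 0.472
pot_red px 451.9 283.6 xyz [ 0.458  -0.4054  0.05  ] diam 0.0894 maxz 0.061 dist 0.612
pot_pale px 449.2 244.9 xyz [ 0.579  -0.4008  0.05  ] diam 0.0884 maxz 0.059 dist 0.704
white px 406.6 205.6 xyz [ 0.7051 -0.2705  0.045 ] diam 0.067 maxz 0.057 dist 0.755
vase px 188.0 220.0 xyz [0.6573 0.4042 0.1   ] diam 0.0508 maxz 0.133 dist 0.772
```

```bash
python3 - <<'E'
import cv2
im=cv2.imread('pics/top0.png')
cv2.imwrite('pics/crop0.png',cv2.resize(im[180:320,290:490],None,fx=4,fy=4,interpolation=cv2.INTER_CUBIC)[:600,:800])
E
```

```text
(no output)
```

View pics/crop0.png

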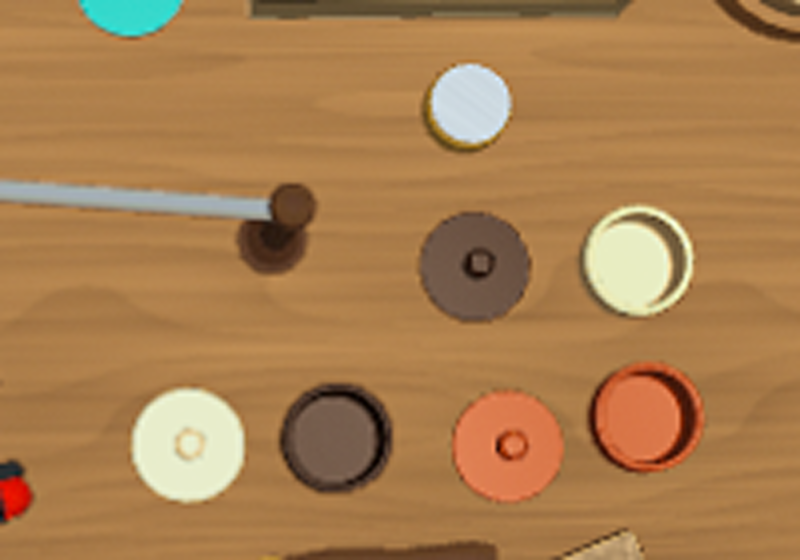

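```bash
cat >> h.py <<'E'
def go(xyz,yaw=None,s=None):
    """numbers for the move: target TCP xyz, yaw deg of tool y axis in world (mod 180)"""
    s=s or robot.read_state(); A=R.from_rotvec(s['orientation']).as_matrix()
    d=A.T@(np.array(xyz)-s['tool_pos'])/0.3
    y0=np.degrees(np.arctan2(A[1,1],A[0,1])); t=0
    if yaw is not None:
        t=(yaw-y0+90)%180-90; t=-t   # tool z down
    print('at',s['tool_pos'].round(4),'yaw',y0.round(2),'tilt',np.degrees(np.arccos(-A[2,2])).round(2),'q6',s['q'][5].round(2),'| tx %.3f ty %.3f tz %.3f turn %.4f'%(*d,t/180),'| rows>=',int(np.ceil(max(np.linalg.norm(d)*6,abs(t)/8.59))),'f',s['force'].round(1),'op',s['opening'].round(4),'t',round(s['t'],1))
E
python3 - <<'E'
from h import *
s=robot.read_state()
for y in (90,45,0): go([.40,-.28,.30],y)
A=Rm(s['orientation']);print(A.round(3))
c=robot.get_calibration('wrist'); print((A.T@(c['eye']-s['tool_pos'])).round(4),(A.T@Rm(c['attitude'])).round(3))
E
```

```text
Traceback (most recent call last):
  File "h.py", line 32, in go
    print('at',s['tool_pos'].round(4),'yaw',y0.round(2),'tilt',np.degrees(np.arccos(-A[2,2])).round(2),'q6',s['q'][5].round(2),'| tx %.3f ty %.3f tz %.3f turn %.4f'%(*d,t/180),'| rows>=',int(np.ceil(max(np.linalg.norm(d)*6,abs(t)/8.59))),'f',s['force'].round(1),'op',s['opening'].round(4),'t',round(s['t'],1))
                                                                                                                                                                                                                                                                           ^^^^^^^^^^^^^^^^^^
AttributeError: 'float' object has no attribute 'round'
```

```bash
sed -i "s/s\['opening'\].round(4)/round(float(s['opening']),4)/" h.py
python3 - <<'E'
from h import *
s=robot.read_state()
for y in (90,45,0): go([.40,-.28,.30],y)
A=Rm(s['orientation']);print(A.round(3))
c=robot.get_calibration('wrist'); print((A.T@(c['eye']-s['tool_pos'])).round(4),(A.T@Rm(c['attitude'])).round(3))
E
```

```text
at [ 0.2602 -0.5402  0.2178] yaw -64.29 tilt 0.08 q6 -0.09 | tx 0.796 ty -0.580 tz -0.273 turn 0.1428 | rows>= 7 f [ 0.8 -0.7 -0.6] op 0.0927 t 0.1
at [ 0.2602 -0.5402  0.2178] yaw -64.29 tilt 0.08 q6 -0.09 | tx 0.796 ty -0.580 tz -0.273 turn 0.3928 | rows>= 9 f [ 0.8 -0.7 -0.6] op 0.0927 t 0.1
at [ 0.2602 -0.5402  0.2178] yaw -64.29 tilt 0.08 q6 -0.09 | tx 0.796 ty -0.580 tz -0.273 turn -0.3572 | rows>= 8 f [ 0.8 -0.7 -0.6] op 0.0927 t 0.1
[[ 0.901  0.434 -0.001]
 [ 0.434 -0.901  0.001]
 [ 0.    -0.001 -1.   ]]
[ 0.0719  0.0005 -0.166 ] [[ 0.    -0.966 -0.259]
 [ 1.     0.    -0.   ]
 [ 0.    -0.259  0.966]]
```

Request:
drive_tool --steps '[{"tx": 0.796, "ty": -0.58, "tz": -0.273, "turn": 0.1428, "jaw": 0.5}, {"tx": 0.796, "ty": -0.58, "tz": -0.273, "turn": 0.1428, "jaw": 0.5}, {"tx": 0.796, "ty": -0.58, "tz": -0.273, "turn": 0.1428, "jaw": 0.5}, {"tx": 0.796, "ty": -0.58, "tz": -0.273, "turn": 0.1428, "jaw": 0.5}, {"tx": 0.796, "ty": -0.58, "tz": -0.273, "turn": 0.1428, "jaw": 0.5}, {"tx": 0.796, "ty": -0.58, "tz": -0.273, "turn": 0.1428, "jaw": 0.5}, {"tx": 0.796, "ty": -0.58, "tz": -0.273, "turn": 0.1428, "jaw": 0.5}, {"tx": 0.796, "ty": -0.58, "tz": -0.273, "turn": 0.1428, "jaw": 0.5}, {"tx": 0.796, "ty": -0.58, "tz": -0.273, "turn": 0.1428, "jaw": 0.5}, {"tx": 0.796, "ty": -0.58, "tz": -0.273, "turn": 0.1428, "jaw": 0.5}]'

```text
t: 1.15
tool_pos: [0.3991, -0.2813, 0.2995]
orientation: [-3.141, 0.003, 0.002]
force: [0.7, -0.5, -0.4]
opening: 0.0469
```

```bash
python3 - <<'E'
from h import *
go([.40,-.28,.30],90)
grab('wrist','w1.png')
E
```

```text
at [ 0.3991 -0.2813  0.2995] yaw -90.1 tilt 0.09 q6 0.85 | tx 0.003 ty -0.004 tz -0.002 turn -0.0005 | rows>= 1 f [ 0.7 -0.5 -0.4] op 0.0469 t 1.1
```

View pics/w1.png

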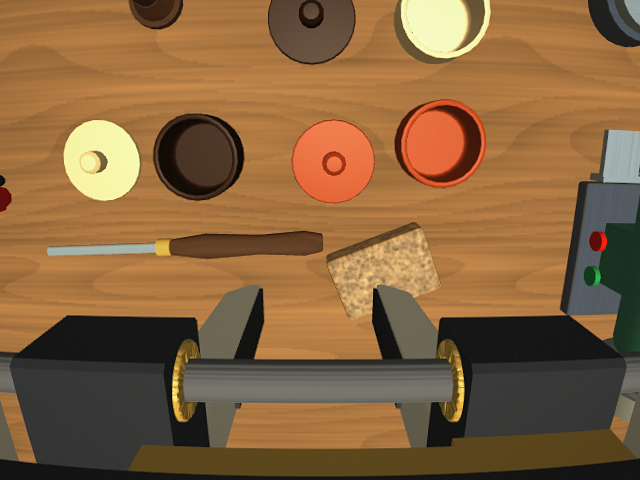

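```bash
python3 - <<'E'
from h import *
im,d,c=load('top0.png')
P=np.zeros((480,640,3)); v,u=np.nonzero(d>0); P[v,u]=np.array(c['eye'])+ray(c,u,v)*d[v,u][:,None]
hsv=cv2.cvtColor(im,cv2.COLOR_BGR2HSV)
# bar: pixels with height .15-.19 between the posts
H=P[...,2]; sub=np.zeros_like(H,bool); sub[215:245,240:350]=1
m=sub&(H>.14)&(H<.2)
uv=np.argwhere(m)[:,::-1].astype(np.float32); print(len(uv))
vx,vy,x0,y0=cv2.fitLine(uv,cv2.DIST_HUBER,0,.01,.01).ravel()
q=[(x0+vx*t,y0+vy*t) for t in (-50,50)]
pp=onplane(c,[a[0] for a in q],[a[1] for a in q],.167); print('bar dir',pp.round(4), np.degrees(np.arctan2(*(pp[0]-pp[1])[1::-1])))
# posts: H>.19
for x1,x2 in ((215,240),(345,375)):
    s=np.zeros_like(m); s[205:260,x1:x2]=1; mm=s&(H>.19); a=np.argwhere(mm).mean(0); print('post',a[::-1],onplane(c,a[1],a[0],.208).round(4),H[mm].max())
# muffs
for n,bx,lo,hi in [('red',(258,255,308,320),(0,150,80),(8,255,255)),('yel',(215,240,262,310),(22,150,80),(35,255,255)),('blu',(168,250,220,315),(100,120,50),(125,255,255))]:
    s=np.zeros(m.shape,np.uint8); s[bx[1]:bx[3],bx[0]:bx[2]]=255
    cm=cv2.inRange(hsv,lo,hi)&s
    hi_=(s>0)&(H>.155)
    a=np.argwhere(hi_); b=P[hi_]
    print(n,'crown px',a.mean(0)[::-1].round(1),'n',len(a),'xyz',np.median(b,0).round(3), onplane(c,*a.mean(0)[::-1],.172).round(4), 'maxz',b[:,2].max().round(3))
    k,l,st,ce=cv2.connectedComponentsWithStats(cm); print([ (st[i,4],ce[i].round(1)) for i in range(1,k) if st[i,4]>20])
im2=cv2.resize(im[210:330,160:320],None,fx=5,fy=5,interpolation=cv2.INTER_CUBIC); cv2.imwrite('pics/crop1.png',im2)
E
```

```text
606
bar dir [[ 0.6318  0.2232  0.167 ]
 [ 0.6079 -0.0667  0.167 ]] 85.28896579129935
post [223.55454545 221.26363636] [[0.6346 0.2799 0.208 ]] 0.21654240956559678
post [362.99107143 231.52678571] [[ 0.6011 -0.1166  0.208 ]] 0.21454007180274126
red crown px [280.4 286.2] n 308 xyz [0.451 0.121 0.17 ] [[0.4503 0.1203 0.172 ]] maxz 0.184
[(np.int32(64), array([283.3, 267.6])), (np.int32(47), array([269.3, 271.3])), (np.int32(80), array([279.8, 285.6])), (np.int32(70), array([293.1, 303.6])), (np.int32(57), array([279.3, 307.5]))]
yel crown px [232.7 272.3] n 313 xyz [0.492 0.258 0.169] [[0.4916 0.2577 0.172 ]] maxz 0.185
[(np.int32(29), array([233.7, 253.2])), (np.int32(95), array([248.1, 258.4])), (np.int32(73), array([232.2, 271.4])), (np.int32(35), array([222.9, 290.2])), (np.int32(95), array([237.9, 293.9]))]
blu crown px [186.1 282. ] n 318 xyz [0.464 0.394 0.17 ] [[0.4644 0.3934 0.172 ]] maxz 0.182
[(np.int32(107), array([204.4, 268.4])), (np.int32(78), array([185.5, 280.9])), (np.int32(105), array([192.4, 302.8]))]
```

View pics/crop1.png

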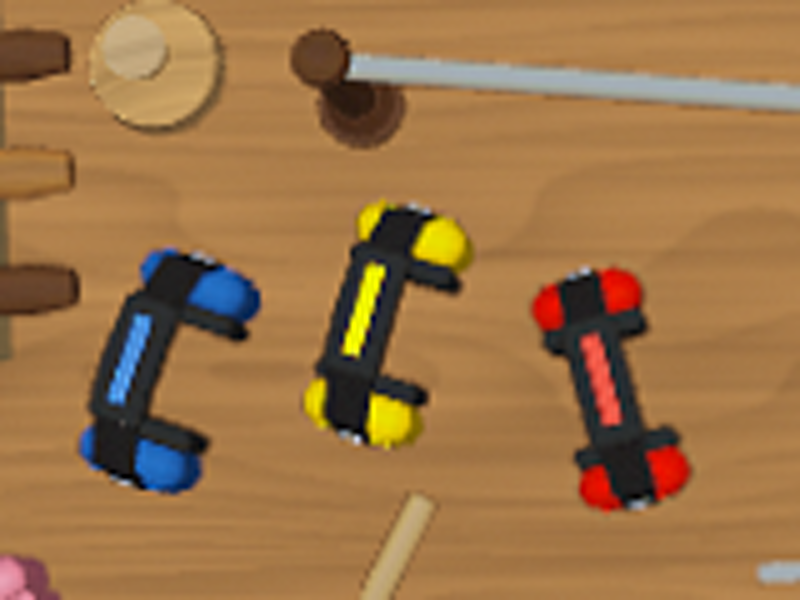

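```bash
cat > m2.py <<'E'
from h import *
import sys
fn=sys.argv[1]; im,d,c=load(fn)
P=np.zeros((480,640,3)); v,u=np.nonzero(d>0); P[v,u]=np.array(c['eye'])+ray(c,u,v)*d[v,u][:,None]
H=cv2.medianBlur(P[...,2].astype(np.float32),5)
def circ(m,z):
    cs,_=cv2.findContours(m.astype(np.uint8),cv2.RETR_EXTERNAL,cv2.CHAIN_APPROX_NONE); o=[]
    for k in cs:
        if len(k)<40: continue
        k=cv2.convexHull(k).reshape(-1,2)
        if k.min()<2 or k[:,0].max()>637: continue
        q=onplane(c,k[:,0],k[:,1],z)[:,:2]
        A=np.c_[2*q,np.ones(len(q))]; s=np.linalg.lstsq(A,(q**2).sum(1),rcond=None)[0]; r=np.sqrt(s[2]+s[0]**2+s[1]**2)
        e=np.abs(np.hypot(*(q-s[:2]).T)-r).max(); uv=k.mean(0)
        o.append((s[:2].round(4),2*r,e,uv.round(0),im[int(uv[1]),int(uv[0])]))
    return o
for nm,lo,z,dr in (('flange',.009,.017,(.08,.096)),('rim',.042,.05,(.08,.092)),('knob',.036,.044,(.018,.03)),('lidded flange',.0535,.057,(.08,.096))):
    for o in circ((H>lo)&(H<lo+.2),z):
        if dr[0]<o[1]<dr[1] and o[2]<.006: print(nm,'xy',o[0],'D %.4f err %.4f'%(o[1],o[2]),'px',o[3],'bgr',o[4])
E
python3 m2.py w1.png
```

```text
flange xy [ 0.4394 -0.2972] D 0.0871 err 0.0006 px [334. 158.] bgr [ 80 127 243]
flange xy [ 0.444  -0.0471] D 0.0880 err 0.0010 px [101. 163.] bgr [ 60  97 120]
flange xy [ 0.4454 -0.154 ] D 0.0951 err 0.0027 px [201. 154.] bgr [38 54 75]
flange xy [ 0.4589 -0.4108] D 0.0951 err 0.0026 px [441. 142.] bgr [ 60 106 231]
rim xy [ 0.447  -0.1613] D 0.0855 err 0.0007 px [198. 157.] bgr [39 54 76]
rim xy [ 0.4597 -0.4033] D 0.0858 err 0.0008 px [446. 142.] bgr [ 59 105 230]
knob xy [ 0.32   -0.5866] D 0.0228 err 0.0022 px [592. 276.] bgr [26 59 14]
knob xy [ 0.3602 -0.5864] D 0.0222 err 0.0017 px [597. 241.] bgr [ 8 12 92]
knob xy [ 0.4397 -0.297 ] D 0.0229 err 0.0002 px [334. 165.] bgr [ 70 117 237]
knob xy [ 0.4439 -0.0494] D 0.0234 err 0.0007 px [ 91. 162.] bgr [169 246 247]
```

```bash
python3 -c "
from h import *
go([.4395,-.2971,.10],90);go([.4395,-.2971,.0215],90)"
```

```text
at [ 0.399  -0.2813  0.2996] yaw -90.11 tilt 0.09 q6 0.85 | tx 0.136 ty 0.053 tz 0.665 turn -0.0006 | rows>= 5 f [-1.  -0.3 -0.1] op 0.0466 t 1.2
at [ 0.399  -0.2813  0.2996] yaw -90.11 tilt 0.09 q6 0.85 | tx 0.136 ty 0.053 tz 0.927 turn -0.0006 | rows>= 6 f [-1.  -0.3 -0.1] op 0.0466 t 1.2
```

Request:
drive_tool --steps '[{"tx": 0.136, "ty": 0.053, "tz": 0.55, "turn": 0, "jaw": 0.6}, {"tx": 0.136, "ty": 0.053, "tz": 0.665, "turn": 0, "jaw": 0.6}, {"tx": 0.136, "ty": 0.053, "tz": 0.665, "turn": 0, "jaw": 0.6}, {"tx": 0.136, "ty": 0.053, "tz": 0.665, "turn": 0, "jaw": 0.6}, {"tx": 0.136, "ty": 0.053, "tz": 0.665, "turn": 0, "jaw": 0.6}, {"tx": 0.136, "ty": 0.053, "tz": 0.665, "turn": 0, "jaw": 0.6}, {"tx": 0.136, "ty": 0.053, "tz": 0.665, "turn": 0, "jaw": 0.6}, {"tx": 0.136, "ty": 0.053, "tz": 0.665, "turn": 0, "jaw": 0.6}]'

```text
t: 2.0
tool_pos: [0.4422, -0.2977, 0.1044]
orientation: [3.138, -0.001, 0.006]
force: [0.2, 0.4, 1.1]
opening: 0.056
```

```bash
python3 -c "
from h import *
go([.4395,-.2971,.0215],90)
grab('wrist','w2.png')
go([.4395,-.2971,.0215],90)"; python3 m2.py w2.png
```

```text
at [ 0.4422 -0.2977  0.1044] yaw -90.02 tilt 0.3 q6 0.88 | tx -0.010 ty -0.003 tz 0.276 turn -0.0001 | rows>= 2 f [0.2 0.4 1.1] op 0.056 t 2.0
at [ 0.4422 -0.2975  0.1042] yaw -90.01 tilt 0.29 q6 0.88 | tx -0.010 ty -0.002 tz 0.275 turn -0.0001 | rows>= 2 f [1.1 0.5 0. ] op 0.0553 t 2.0
flange xy [ 0.4398 -0.2973] D 0.0872 err 0.0003 px [319. 245.] bgr [15 29 81]
rim xy [ 0.4603 -0.4029] D 0.0862 err 0.0009 px [506. 232.] bgr [ 40  85 219]
knob xy [ 0.4411 -0.2973] D 0.0233 err 0.0003 px [315. 266.] bgr [ 47  92 226]
```

View pics/w2.png

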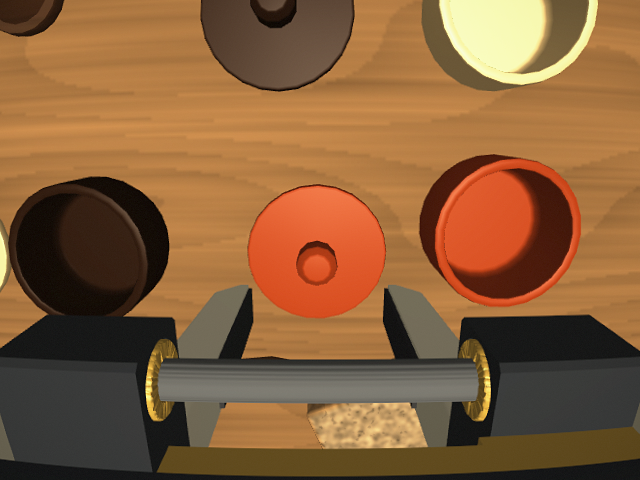

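Request:
drive_tool --steps '[{"tx": -0.008, "ty": -0.002, "tz": 0.14, "turn": 0, "jaw": 0.6}, {"tx": -0.008, "ty": -0.002, "tz": 0.25, "turn": 0, "jaw": 0.6}, {"tx": -0.008, "ty": -0.002, "tz": 0.25, "turn": 0, "jaw": 0.6}, {"tx": -0.008, "ty": -0.002, "tz": 0.25, "turn": 0, "jaw": 0.6}, {"tx": -0.008, "ty": -0.002, "tz": 0.25, "turn": 0, "jaw": 0.6}, {"tx": -0.008, "ty": -0.002, "tz": 0.25, "turn": 0, "jaw": 0.6}]'

```text
t: 2.65
tool_pos: [0.44, -0.2968, 0.0287]
orientation: [3.139, 0.0, 0.005]
force: [-0.5, 0.4, 0.2]
opening: 0.0558
```

```bash
python3 -c "
from h import *
go([.4400,-.2973,.0215],90)"
```

```text
at [ 0.44   -0.2968  0.0287] yaw -89.99 tilt 0.24 q6 0.88 | tx -0.000 ty 0.002 tz 0.024 turn 0.0001 | rows>= 1 f [-0.5  0.4  0.2] op 0.0558 t 2.6
```

Down the last bit and grip. Knob is 24 mm, so I expect an opening of about 0.024.

Request:
drive_tool --force 15 --steps '[{"tx": 0, "ty": 0.001, "tz": 0.024, "turn": 0, "jaw": 0.6}, {"tx": 0, "ty": 0.001, "tz": 0.024, "turn": 0, "jaw": 0.6}, {"tx": 0, "ty": 0.001, "tz": 0.024, "turn": 0, "jaw": 0}, {"tx": 0, "ty": 0.001, "tz": 0.024, "turn": 0, "jaw": 0}, {"tx": 0, "ty": 0.001, "tz": 0.024, "turn": 0, "jaw": 0}, {"tx": 0, "ty": 0.001, "tz": 0.024, "turn": 0, "jaw": 0}, {"tx": 0, "ty": 0.001, "tz": 0.024, "turn": 0, "jaw": 0}, {"tx": 0, "ty": 0.001, "tz": 0.024, "turn": 0, "jaw": 0}, {"tx": 0, "ty": 0.001, "tz": 0.024, "turn": 0, "jaw": 0}]'

```text
t: 3.55
tool_pos: [0.4385, -0.2959, 0.0189]
orientation: [3.141, 0.0, 0.0]
force: [-0.6, -0.5, -0.3]
opening: 0.0231
```

```bash
python3 -c "
from h import *
go([.4402,-.2973,.115],90)
go([.4602,-.4029,.115],90)"
```

```text
at [ 0.4385 -0.2959  0.0189] yaw -89.99 tilt 0.01 q6 0.88 | tx 0.006 ty 0.005 tz -0.320 turn 0.0001 | rows>= 2 f [-0.6 -0.5 -0.3] op 0.0231 t 3.5
at [ 0.4385 -0.2959  0.0189] yaw -89.99 tilt 0.01 q6 0.88 | tx 0.072 ty 0.357 tz -0.320 turn 0.0001 | rows>= 3 f [-0.6 -0.5 -0.3] op 0.0231 t 3.5
```

Request:
drive_tool --steps '[{"tx": 0.006, "ty": 0, "tz": -0.16, "turn": 0, "jaw": 0}, {"tx": 0.006, "ty": 0, "tz": -0.32, "turn": 0, "jaw": 0}, {"tx": 0.072, "ty": 0.17, "tz": -0.32, "turn": 0, "jaw": 0}, {"tx": 0.072, "ty": 0.357, "tz": -0.32, "turn": 0, "jaw": 0}, {"tx": 0.072, "ty": 0.357, "tz": -0.32, "turn": 0, "jaw": 0}, {"tx": 0.072, "ty": 0.357, "tz": -0.32, "turn": 0, "jaw": 0}, {"tx": 0.072, "ty": 0.357, "tz": -0.32, "turn": 0, "jaw": 0}, {"tx": 0.072, "ty": 0.357, "tz": -0.32, "turn": 0, "jaw": 0}, {"tx": 0.072, "ty": 0.357, "tz": -0.32, "turn": 0, "jaw": 0}, {"tx": 0.072, "ty": 0.357, "tz": -0.32, "turn": 0, "jaw": 0}, {"tx": 0.072, "ty": 0.357, "tz": -0.32, "turn": 0, "jaw": 0}, {"tx": 0.072, "ty": 0.357, "tz": -0.32, "turn": 0, "jaw": 0}]'

```text
t: 4.75
tool_pos: [0.4602, -0.4026, 0.115]
orientation: [3.141, 0.001, 0.0]
force: [-0.3, -0.9, -1.2]
opening: 0.0231
```

```bash
python3 - <<'E'
from h import *
go([.4602,-.4029,.06],90)
grab('wrist','w3.png')
go([.4602,-.4029,.06],90)
E
```

```text
at [ 0.4602 -0.4026  0.115 ] yaw -89.97 tilt 0.01 q6 0.77 | tx 0.000 ty 0.001 tz 0.183 turn 0.0002 | rows>= 2 f [-0.3 -0.9 -1.2] op 0.0231 t 4.8
at [ 0.4601 -0.4027  0.1149] yaw -89.98 tilt 0.01 q6 0.77 | tx 0.000 ty 0.000 tz 0.183 turn 0.0001 | rows>= 2 f [ 0.8  0.5 -0.6] op 0.0234 t 4.8
```

View pics/w3.png

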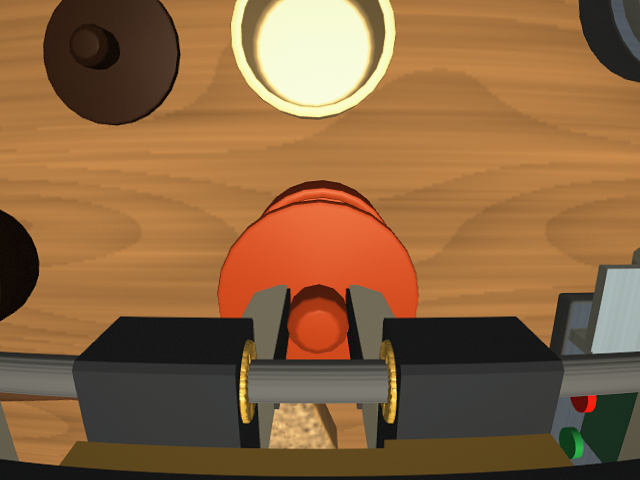

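```bash
cat > m3.py <<'E'
from h import *
import sys
from scipy.optimize import least_squares
# held lid: arc fit with fixed radius. args: file, lid flange-top z
fn=sys.argv[1]; z=float(sys.argv[2]); im,d,c=load(fn); vmax=int(sys.argv[3]) if len(sys.argv)>3 else 300
P=np.zeros((480,640,3)); v,u=np.nonzero(d>0); P[v,u]=np.array(c['eye'])+ray(c,u,v)*d[v,u][:,None]
H=P[...,2]
def fit(lo,hi,zp,r,vm):
    m=((H>lo)&(H<hi)); m[vm:]=0; m[:,:180]=0; m[:,460:]=0; m[:150]=0
    m=cv2.morphologyEx(m.astype(np.uint8),cv2.MORPH_OPEN,np.ones((3,3)))
    cs,_=cv2.findContours(m,cv2.RETR_EXTERNAL,cv2.CHAIN_APPROX_NONE)
    k=cv2.convexHull(max(cs,key=cv2.contourArea)).reshape(-1,2); k=k[k[:,1]<vm-3]
    q=onplane(c,k[:,0],k[:,1],zp)[:,:2]
    s=least_squares(lambda p:np.hypot(*(q-p[:2]).T)-r,q.mean(0)-[.03,0],loss='soft_l1',f_scale=.001)
    print(zp,'centre',s.x.round(4),'rms',np.sqrt(np.mean(s.fun**2)).round(5),'n',len(q),'span px',k.min(0),k.max(0))
fit(z-.012,z+.01,z,.044,vmax)
fit(.03,.056,.05,.043,230)
E
python3 m3.py w3.png .1131; python3 m2.py w3.png
```

```text
0.1131 centre [ 0.4612 -0.403 ] rms 0.0004 n 33 span px [217 199] [417 294]
0.05 centre [ 0.461  -0.4039] rms 0.001 n 22 span px [267 183] [379 218]
knob xy [ 0.5806 -0.2781] D 0.0239 err 0.0006 px [88. 45.] bgr [23 37 58]
```

Request:
drive_tool --steps '[{"tx": 0, "ty": 0.001, "tz": 0.1, "turn": 0, "jaw": 0}, {"tx": 0, "ty": 0.001, "tz": 0.14, "turn": 0, "jaw": 0}, {"tx": 0, "ty": 0.001, "tz": 0.16, "turn": 0, "jaw": 0}, {"tx": 0, "ty": 0.001, "tz": 0.175, "turn": 0, "jaw": 0}, {"tx": 0, "ty": 0.001, "tz": 0.185, "turn": 0, "jaw": 0}, {"tx": 0, "ty": 0.001, "tz": 0.185, "turn": 0, "jaw": 0}, {"tx": 0, "ty": 0.001, "tz": 0.185, "turn": 0, "jaw": 0}, {"tx": 0, "ty": 0.001, "tz": 0.185, "turn": 0, "jaw": 0}, {"tx": 0, "ty": 0.001, "tz": 0.185, "turn": 0, "jaw": 0}, {"tx": 0, "ty": 0.001, "tz": 0.185, "turn": 0, "jaw": 0}, {"tx": 0, "ty": 0.001, "tz": 0.185, "turn": 0, "jaw": 0}]'

```text
t: 5.9
tool_pos: [0.4601, -0.4033, 0.0595]
orientation: [3.141, 0.0, 0.0]
force: [-1.1, -1.7, -0.5]
opening: 0.0232
```

```bash
python3 - <<'E'
from h import *
go([.4602,-.4029,.06],90)
E
```

```text
at [ 0.4601 -0.4033  0.0595] yaw -89.99 tilt 0.02 q6 0.77 | tx 0.000 ty -0.001 tz -0.002 turn 0.0001 | rows>= 1 f [-1.1 -1.7 -0.5] op 0.0232 t 5.9
```

Request:
drive_tool --steps '[{"tx": 0, "ty": 0, "tz": 0.002, "turn": 0, "jaw": 0.6}, {"tx": 0, "ty": 0, "tz": 0.002, "turn": 0, "jaw": 0.6}, {"tx": 0, "ty": 0, "tz": 0.002, "turn": 0, "jaw": 0.6}, {"tx": 0, "ty": 0, "tz": 0.002, "turn": 0, "jaw": 0.6}, {"tx": 0, "ty": 0, "tz": -0.15, "turn": 0, "jaw": 0.6}, {"tx": 0, "ty": 0, "tz": -0.3, "turn": 0, "jaw": 0.6}, {"tx": 0, "ty": -0.15, "tz": -0.5, "turn": 0, "jaw": 0.6}, {"tx": 0, "ty": -0.3, "tz": -0.5, "turn": 0, "jaw": 0.6}, {"tx": 0, "ty": -0.4, "tz": -0.5, "turn": 0, "jaw": 0.6}, {"tx": 0, "ty": -0.4, "tz": -0.5, "turn": 0, "jaw": 0.6}, {"tx": 0, "ty": -0.4, "tz": -0.5, "turn": 0, "jaw": 0.6}, {"tx": 0, "ty": -0.4, "tz": -0.5, "turn": 0, "jaw": 0.6}]'

```text
t: 7.1
tool_pos: [0.4599, -0.2837, 0.2091]
orientation: [3.141, 0.0, -0.0]
force: [-0.2, -0.1, 0.2]
opening: 0.0556
```

```bash
python3 - <<'E'
from h import *
grab('wrist','w4.png')
go([.5803,-.2770,.10],90)
go([.5803,-.2770,.0205],90)
E
python3 m2.py w4.png
```

```text
at [ 0.4598 -0.2839  0.2089] yaw -90.03 tilt 0.03 q6 0.92 | tx 0.402 ty -0.023 tz 0.363 turn -0.0002 | rows>= 4 f [-0.6 -0.5  1.1] op 0.0557 t 7.2
at [ 0.4598 -0.2839  0.2089] yaw -90.03 tilt 0.03 q6 0.92 | tx 0.402 ty -0.023 tz 0.628 turn -0.0002 | rows>= 5 f [-0.6 -0.5  1.1] op 0.0557 t 7.2
flange xy [ 0.4443 -0.0477] D 0.0884 err 0.0013 px [ 62. 233.] bgr [ 64 102 125]
flange xy [ 0.5816 -0.275 ] D 0.0870 err 0.0005 px [307.  71.] bgr [ 68  88 111]
rim xy [ 0.4477 -0.1617] D 0.0862 err 0.0009 px [165. 237.] bgr [25 39 60]
rim xy [ 0.4597 -0.4052] D 0.0899 err 0.0013 px [471. 221.] bgr [16 30 76]
rim xy [ 0.582  -0.3989] D 0.0858 err 0.0008 px [471.  68.] bgr [197 252 249]
knob xy [ 0.4451 -0.0503] D 0.0242 err 0.0009 px [ 45. 241.] bgr [170 247 250]
knob xy [ 0.581  -0.2752] D 0.0232 err 0.0004 px [307.  65.] bgr [ 68  86 110]
lidded flange xy [ 0.4611 -0.403 ] D 0.0875 err 0.0006 px [470. 221.] bgr [16 30 76]
```

View pics/w4.png

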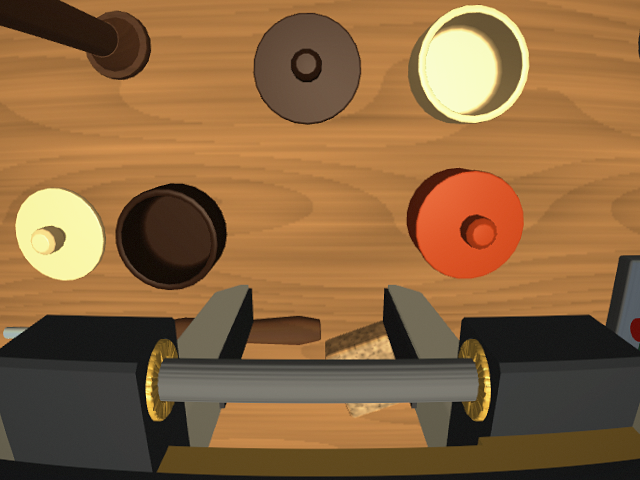

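Request:
drive_tool --steps '[{"tx": 0.16, "ty": -0.01, "tz": 0.1, "turn": 0, "jaw": 0.6}, {"tx": 0.3, "ty": -0.02, "tz": 0.2, "turn": 0, "jaw": 0.6}, {"tx": 0.403, "ty": -0.029, "tz": 0.35, "turn": 0, "jaw": 0.6}, {"tx": 0.403, "ty": -0.029, "tz": 0.35, "turn": 0, "jaw": 0.6}, {"tx": 0.403, "ty": -0.029, "tz": 0.35, "turn": 0, "jaw": 0.6}, {"tx": 0.403, "ty": -0.029, "tz": 0.35, "turn": 0, "jaw": 0.6}, {"tx": 0.403, "ty": -0.029, "tz": 0.35, "turn": 0, "jaw": 0.6}, {"tx": 0.403, "ty": -0.029, "tz": 0.35, "turn": 0, "jaw": 0.6}, {"tx": 0.403, "ty": -0.029, "tz": 0.35, "turn": 0, "jaw": 0.6}, {"tx": 0.403, "ty": -0.029, "tz": 0.35, "turn": 0, "jaw": 0.6}, {"tx": 0.403, "ty": -0.029, "tz": 0.35, "turn": 0, "jaw": 0.6}]'

```text
t: 8.25
tool_pos: [0.5809, -0.2746, 0.1049]
orientation: [3.141, 0.0, 0.001]
force: [0.1, -0.1, -0.4]
opening: 0.0559
```

```bash
python3 - <<'E'
from h import *
grab('wrist','w5.png')
go([.5805,-.2752,.0205],90)
E
python3 m2.py w5.png
```

```text
at [ 0.5809 -0.2745  0.1046] yaw -89.99 tilt 0.02 q6 1.05 | tx -0.001 ty 0.002 tz 0.280 turn 0.0000 | rows>= 2 f [-0.9  0.  -0.4] op 0.0561 t 8.3
flange xy [ 0.5824 -0.275 ] D 0.0872 err 0.0003 px [319. 245.] bgr [13 23 40]
knob xy [ 0.5837 -0.2749] D 0.0233 err 0.0003 px [319. 257.] bgr [37 53 73]
```

Request:
drive_tool --force 15 --steps '[{"tx": 0.004, "ty": 0.002, "tz": 0.14, "turn": 0, "jaw": 0.6}, {"tx": 0.004, "ty": 0.002, "tz": 0.24, "turn": 0, "jaw": 0.6}, {"tx": 0.004, "ty": 0.002, "tz": 0.28, "turn": 0, "jaw": 0.6}, {"tx": 0.004, "ty": 0.002, "tz": 0.28, "turn": 0, "jaw": 0.6}, {"tx": 0.004, "ty": 0.002, "tz": 0.28, "turn": 0, "jaw": 0.6}, {"tx": 0.004, "ty": 0.002, "tz": 0.28, "turn": 0, "jaw": 0.6}, {"tx": 0.004, "ty": 0.002, "tz": 0.28, "turn": 0, "jaw": 0.6}, {"tx": 0.004, "ty": 0.002, "tz": 0.28, "turn": 0, "jaw": 0}, {"tx": 0.004, "ty": 0.002, "tz": 0.28, "turn": 0, "jaw": 0}, {"tx": 0.004, "ty": 0.002, "tz": 0.28, "turn": 0, "jaw": 0}, {"tx": 0.004, "ty": 0.002, "tz": 0.28, "turn": 0, "jaw": 0}, {"tx": 0.004, "ty": 0.002, "tz": 0.28, "turn": 0, "jaw": 0}]'

```text
t: 9.5
tool_pos: [0.5821, -0.2751, 0.0203]
orientation: [3.142, 0.0, 0.0]
force: [0.6, 0.2, 0.0]
opening: 0.0231
```

```bash
python3 - <<'E'
from h import *
go([.447,-.1615,.1165],90)
E
```

```text
at [ 0.5821 -0.2751  0.0203] yaw -89.99 tilt 0.0 q6 1.05 | tx -0.450 ty -0.379 tz -0.321 turn 0.0000 | rows>= 5 f [0.6 0.2 0. ] op 0.0231 t 9.5
```

Request:
drive_tool --steps '[{"tx": 0, "ty": 0, "tz": -0.16, "turn": 0, "jaw": 0}, {"tx": 0, "ty": 0, "tz": -0.32, "turn": 0, "jaw": 0}, {"tx": -0.11, "ty": -0.1, "tz": -0.321, "turn": 0, "jaw": 0}, {"tx": -0.22, "ty": -0.19, "tz": -0.321, "turn": 0, "jaw": 0}, {"tx": -0.33, "ty": -0.28, "tz": -0.321, "turn": 0, "jaw": 0}, {"tx": -0.449, "ty": -0.379, "tz": -0.321, "turn": 0, "jaw": 0}, {"tx": -0.449, "ty": -0.379, "tz": -0.321, "turn": 0, "jaw": 0}, {"tx": -0.449, "ty": -0.379, "tz": -0.321, "turn": 0, "jaw": 0}, {"tx": -0.449, "ty": -0.379, "tz": -0.321, "turn": 0, "jaw": 0}, {"tx": -0.449, "ty": -0.379, "tz": -0.321, "turn": 0, "jaw": 0}, {"tx": -0.449, "ty": -0.379, "tz": -0.321, "turn": 0, "jaw": 0}, {"tx": -0.449, "ty": -0.379, "tz": -0.321, "turn": 0, "jaw": 0}]'

```text
t: 10.7
tool_pos: [0.4479, -0.1618, 0.1166]
orientation: [-3.142, 0.0, 0.0]
force: [-0.4, -1.3, -1.5]
opening: 0.0236
```

Request:
drive_tool --steps '[{"tx": 0, "ty": 0, "tz": 0, "turn": 0, "jaw": 0}, {"tx": 0, "ty": 0, "tz": 0, "turn": 0, "jaw": 0}, {"tx": 0, "ty": 0, "tz": 0, "turn": 0, "jaw": 0}]'

```text
t: 11.0
tool_pos: [0.4474, -0.1614, 0.1165]
orientation: [-3.141, -0.0, 0.0]
force: [0.6, 0.3, -0.5]
opening: 0.0231
```

```bash
python3 - <<'E'
from h import *
grab('wrist','w6.png')
go([.447,-.1615,.0605],90)
E
python3 m3.py w6.png .1131; python3 m2.py w6.png
```

```text
at [ 0.4474 -0.1614  0.1166] yaw -89.99 tilt 0.01 q6 1.12 | tx -0.001 ty 0.000 tz 0.187 turn 0.0000 | rows>= 2 f [-0.3  0.3 -0.2] op 0.0233 t 11.1
0.1131 centre [ 0.4476 -0.1616] rms 0.00037 n 27 span px [219 202] [417 287]
0.05 centre [ 0.4483 -0.1608] rms 0.0009 n 21 span px [254 183] [374 220]
flange xy [ 0.4443 -0.047 ] D 0.0878 err 0.0008 px [152. 248.] bgr [ 70 111 135]
knob xy [ 0.4454 -0.0488] D 0.0238 err 0.0008 px [133. 259.] bgr [184 252 253]
```

View pics/w6.png

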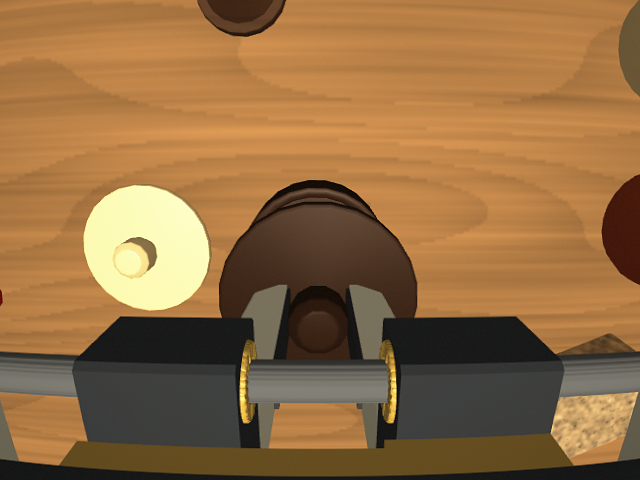

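Request:
drive_tool --steps '[{"tx": 0.001, "ty": 0, "tz": 0.1, "turn": 0, "jaw": 0}, {"tx": 0.001, "ty": 0, "tz": 0.14, "turn": 0, "jaw": 0}, {"tx": 0.001, "ty": 0, "tz": 0.16, "turn": 0, "jaw": 0}, {"tx": 0.001, "ty": 0, "tz": 0.175, "turn": 0, "jaw": 0}, {"tx": 0.001, "ty": 0, "tz": 0.187, "turn": 0, "jaw": 0}, {"tx": 0.001, "ty": 0, "tz": 0.187, "turn": 0, "jaw": 0}, {"tx": 0.001, "ty": 0, "tz": 0.187, "turn": 0, "jaw": 0}, {"tx": 0.001, "ty": 0, "tz": 0.187, "turn": 0, "jaw": 0}, {"tx": 0.001, "ty": 0, "tz": 0.187, "turn": 0, "jaw": 0}, {"tx": 0.001, "ty": 0, "tz": 0.187, "turn": 0, "jaw": 0}, {"tx": 0.001, "ty": 0, "tz": 0.187, "turn": 0, "jaw": 0}]'

```text
t: 12.15
tool_pos: [0.4478, -0.1614, 0.0607]
orientation: [3.142, 0.0, 0.0]
force: [-0.8, 2.4, 0.3]
opening: 0.0228
```

```bash
python3 - <<'E'
from h import *
go([.444,-.0475,.21],90)
E
```

```text
at [ 0.4478 -0.1614  0.0607] yaw -89.99 tilt 0.01 q6 1.12 | tx -0.012 ty -0.380 tz -0.498 turn 0.0001 | rows>= 4 f [-0.8  2.4  0.3] op 0.0228 t 12.2
```

Seated depth without any vertical push. I'll release, rise, and move to where the pale lid, dark pot and pale pot are in view.

Request:
drive_tool --steps '[{"tx": 0, "ty": 0, "tz": 0.002, "turn": 0, "jaw": 0.6}, {"tx": 0, "ty": 0, "tz": 0.002, "turn": 0, "jaw": 0.6}, {"tx": 0, "ty": 0, "tz": 0.002, "turn": 0, "jaw": 0.6}, {"tx": 0, "ty": 0, "tz": 0.002, "turn": 0, "jaw": 0.6}, {"tx": 0, "ty": 0, "tz": -0.15, "turn": 0, "jaw": 0.6}, {"tx": 0, "ty": 0, "tz": -0.3, "turn": 0, "jaw": 0.6}, {"tx": 0, "ty": 0, "tz": -0.35, "turn": 0, "jaw": 0.6}, {"tx": 0, "ty": -0.16, "tz": -0.35, "turn": 0, "jaw": 0.6}, {"tx": -0.012, "ty": -0.32, "tz": -0.35, "turn": 0, "jaw": 0.6}, {"tx": -0.012, "ty": -0.38, "tz": -0.25, "turn": 0, "jaw": 0.6}, {"tx": -0.012, "ty": -0.38, "tz": -0.15, "turn": 0, "jaw": 0.6}, {"tx": -0.012, "ty": -0.38, "tz": -0.15, "turn": 0, "jaw": 0.6}]'

```text
t: 13.35
tool_pos: [0.4408, -0.046, 0.1013]
orientation: [-3.14, -0.003, 0.011]
force: [-0.4, 0.1, -0.3]
opening: 0.0562
```

Request:
drive_tool --steps '[{"tx": 0, "ty": 0, "tz": 0, "turn": 0, "jaw": 0.6}, {"tx": 0, "ty": 0, "tz": 0, "turn": 0, "jaw": 0.6}, {"tx": 0, "ty": 0, "tz": 0, "turn": 0, "jaw": 0.6}]'

```text
t: 13.65
tool_pos: [0.4453, -0.0481, 0.1073]
orientation: [3.141, -0.001, 0.004]
force: [0.7, -0.3, -0.2]
opening: 0.0556
```

```bash
python3 - <<'E'
from h import *
grab('wrist','w7.png')
go([.4442,-.0475,.0205],90)
E
python3 m2.py w7.png
```

```text
at [ 0.4452 -0.0481  0.1071] yaw -90.04 tilt 0.14 q6 1.35 | tx -0.004 ty -0.002 tz 0.289 turn -0.0002 | rows>= 2 f [0.  0.3 0.9] op 0.0556 t 13.7
flange xy [ 0.4441 -0.0458] D 0.0873 err 0.0004 px [313. 249.] bgr [130 212 242]
knob xy [ 0.4454 -0.0459] D 0.0233 err 0.0003 px [312. 262.] bgr [175 246 243]
```

View pics/w7.png

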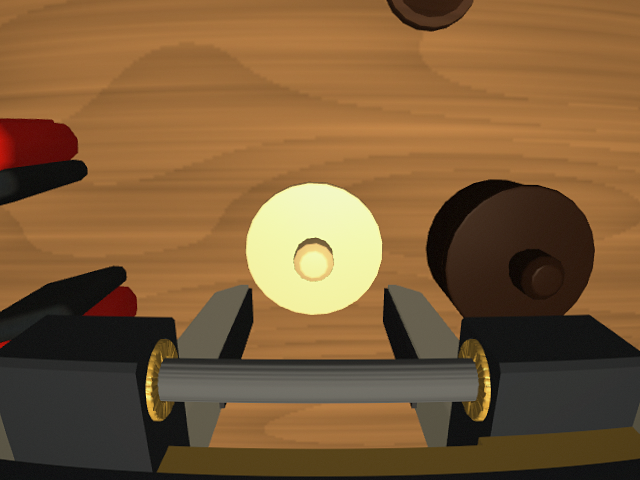

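Request:
drive_tool --force 15 --steps '[{"tx": -0.004, "ty": -0.006, "tz": 0.14, "turn": 0, "jaw": 0.6}, {"tx": -0.004, "ty": -0.006, "tz": 0.24, "turn": 0, "jaw": 0.6}, {"tx": -0.004, "ty": -0.006, "tz": 0.285, "turn": 0, "jaw": 0.6}, {"tx": -0.004, "ty": -0.006, "tz": 0.285, "turn": 0, "jaw": 0.6}, {"tx": -0.004, "ty": -0.006, "tz": 0.285, "turn": 0, "jaw": 0.6}, {"tx": -0.004, "ty": -0.006, "tz": 0.285, "turn": 0, "jaw": 0.6}, {"tx": -0.004, "ty": -0.006, "tz": 0.285, "turn": 0, "jaw": 0.6}, {"tx": -0.004, "ty": -0.006, "tz": 0.285, "turn": 0, "jaw": 0}, {"tx": -0.004, "ty": -0.006, "tz": 0.285, "turn": 0, "jaw": 0}, {"tx": -0.004, "ty": -0.006, "tz": 0.285, "turn": 0, "jaw": 0}, {"tx": -0.004, "ty": -0.006, "tz": 0.285, "turn": 0, "jaw": 0}, {"tx": -0.004, "ty": -0.006, "tz": 0.285, "turn": 0, "jaw": 0}]'

```text
t: 14.9
tool_pos: [0.4428, -0.0456, 0.02]
orientation: [-3.142, -0.0, 0.0]
force: [-0.4, -0.3, 0.0]
opening: 0.0232
```

```bash
python3 - <<'E'
from h import *
go([.4442,-.0458,.15],90)
go([.5818,-.400,.1165],90)
E
```

```text
at [ 0.4428 -0.0456  0.02  ] yaw -89.99 tilt 0.0 q6 1.35 | tx 0.005 ty 0.001 tz -0.433 turn 0.0000 | rows>= 3 f [-0.4 -0.3  0. ] op 0.0232 t 14.9
at [ 0.4428 -0.0456  0.02  ] yaw -89.99 tilt 0.0 q6 1.35 | tx 0.463 ty 1.181 tz -0.322 turn 0.0000 | rows>= 8 f [-0.4 -0.3  0. ] op 0.0232 t 14.9
```

Request:
drive_tool --steps '[{"tx": 0, "ty": 0, "tz": -0.16, "turn": 0, "jaw": 0}, {"tx": 0, "ty": 0, "tz": -0.32, "turn": 0, "jaw": 0}, {"tx": 0, "ty": 0.1, "tz": -0.433, "turn": 0, "jaw": 0}, {"tx": 0, "ty": 0.25, "tz": -0.433, "turn": 0, "jaw": 0}, {"tx": 0, "ty": 0.4, "tz": -0.433, "turn": 0, "jaw": 0}, {"tx": 0, "ty": 0.55, "tz": -0.433, "turn": 0, "jaw": 0}, {"tx": 0.05, "ty": 0.68, "tz": -0.433, "turn": 0, "jaw": 0}, {"tx": 0.14, "ty": 0.8, "tz": -0.4, "turn": 0, "jaw": 0}, {"tx": 0.23, "ty": 0.9, "tz": -0.36, "turn": 0, "jaw": 0}, {"tx": 0.32, "ty": 1, "tz": -0.322, "turn": 0, "jaw": 0}]'

```text
t: 15.9
tool_pos: [0.5395, -0.3472, 0.1157]
orientation: [-3.141, 0.001, 0.0]
force: [0.1, 0.3, 0.4]
opening: 0.0235
```

Request:
drive_tool --steps '[{"tx": 0.143, "ty": 0.181, "tz": 0, "turn": 0, "jaw": 0}, {"tx": 0.143, "ty": 0.181, "tz": 0, "turn": 0, "jaw": 0}, {"tx": 0.143, "ty": 0.181, "tz": 0, "turn": 0, "jaw": 0}, {"tx": 0.143, "ty": 0.181, "tz": 0, "turn": 0, "jaw": 0}, {"tx": 0.143, "ty": 0.181, "tz": 0, "turn": 0, "jaw": 0}, {"tx": 0.143, "ty": 0.181, "tz": 0, "turn": 0, "jaw": 0}, {"tx": 0.143, "ty": 0.181, "tz": 0, "turn": 0, "jaw": 0}, {"tx": 0.143, "ty": 0.181, "tz": 0, "turn": 0, "jaw": 0}, {"tx": 0.143, "ty": 0.181, "tz": 0, "turn": 0, "jaw": 0}, {"tx": 0.143, "ty": 0.181, "tz": 0, "turn": 0, "jaw": 0}, {"tx": 0.143, "ty": 0.181, "tz": 0, "turn": 0, "jaw": 0}]'

```text
t: 17.0
tool_pos: [0.5818, -0.3999, 0.1167]
orientation: [3.142, 0.0, 0.0]
force: [0.4, -0.3, -0.5]
opening: 0.0234
```

```bash
python3 - <<'E'
from h import *
grab('wrist','w8.png')
go([.5815,-.3995,.0602],90)
E
python3 m3.py w8.png .1135
```

```text
at [ 0.5818 -0.3999  0.1166] yaw -89.99 tilt 0.0 q6 0.9 | tx -0.001 ty -0.001 tz 0.188 turn 0.0000 | rows>= 2 f [-0.1 -0.5 -0.4] op 0.0232 t 17.1
0.1135 centre [ 0.5828 -0.4002] rms 0.0004 n 28 span px [218 200] [417 296]
0.05 centre [ 0.5837 -0.3997] rms 0.00091 n 22 span px [258 181] [378 217]
```

View pics/w8.png

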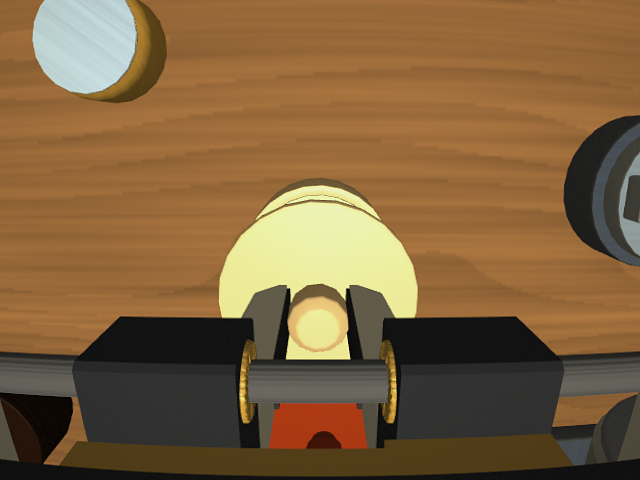

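Request:
drive_tool --steps '[{"tx": 0.001, "ty": -0.002, "tz": 0.1, "turn": 0, "jaw": 0}, {"tx": 0.001, "ty": -0.002, "tz": 0.14, "turn": 0, "jaw": 0}, {"tx": 0.001, "ty": -0.002, "tz": 0.16, "turn": 0, "jaw": 0}, {"tx": 0.001, "ty": -0.002, "tz": 0.175, "turn": 0, "jaw": 0}, {"tx": 0.001, "ty": -0.002, "tz": 0.188, "turn": 0, "jaw": 0}, {"tx": 0.001, "ty": -0.002, "tz": 0.188, "turn": 0, "jaw": 0}, {"tx": 0.001, "ty": -0.002, "tz": 0.188, "turn": 0, "jaw": 0}, {"tx": 0.001, "ty": -0.002, "tz": 0.188, "turn": 0, "jaw": 0}, {"tx": 0.001, "ty": -0.002, "tz": 0.188, "turn": 0, "jaw": 0}, {"tx": 0.001, "ty": -0.002, "tz": 0.188, "turn": 0, "jaw": 0}, {"tx": 0.001, "ty": -0.002, "tz": 0.188, "turn": 0, "jaw": 0}]'

```text
t: 18.15
tool_pos: [0.5822, -0.3993, 0.0604]
orientation: [3.141, 0.0, 0.0]
force: [-0.4, 0.2, 0.6]
opening: 0.0235
```

Request:
drive_tool --steps '[{"tx": 0, "ty": 0, "tz": 0.002, "turn": 0, "jaw": 0.6}, {"tx": 0, "ty": 0, "tz": 0.002, "turn": 0, "jaw": 0.6}, {"tx": 0, "ty": 0, "tz": 0.002, "turn": 0, "jaw": 0.6}, {"tx": 0, "ty": 0, "tz": 0.002, "turn": 0, "jaw": 0.6}, {"tx": 0, "ty": 0, "tz": -0.15, "turn": 0, "jaw": 0.6}, {"tx": 0, "ty": 0, "tz": -0.3, "turn": 0, "jaw": 0.6}, {"tx": 0, "ty": 0, "tz": -0.47, "turn": 0, "jaw": 0.6}, {"tx": -0.15, "ty": 0, "tz": -0.6, "turn": 0, "jaw": 0.6}, {"tx": -0.3, "ty": -0.1, "tz": -0.7, "turn": 0, "jaw": 0.6}, {"tx": -0.45, "ty": -0.2, "tz": -0.8, "turn": 0, "jaw": 0.6}, {"tx": -0.45, "ty": -0.3, "tz": -0.8, "turn": 0, "jaw": 0.6}, {"tx": -0.45, "ty": -0.3, "tz": -0.8, "turn": 0, "jaw": 0.6}]'

```text
t: 19.35
tool_pos: [0.446, -0.3069, 0.3042]
orientation: [3.139, 0.001, 0.007]
force: [0.7, -0.6, 0.8]
opening: 0.0555
```

Request:
drive_tool --steps '[{"tx": 0, "ty": 0, "tz": 0, "turn": 0, "jaw": 0.6}, {"tx": 0, "ty": 0, "tz": 0, "turn": 0, "jaw": 0.6}, {"tx": 0, "ty": 0, "tz": 0, "turn": 0, "jaw": 0.6}, {"tx": 0, "ty": 0, "tz": 0, "turn": 0, "jaw": 0.6}]'

```text
t: 19.75
tool_pos: [0.4472, -0.3098, 0.299]
orientation: [-3.14, 0.0, 0.003]
force: [-0.6, 1.1, -0.2]
opening: 0.056
```

```bash
python3 - <<'E'
from h import *
grab('wrist','w9.png')
grab('scene','scene1.png')
go([.5815,-.3995,.0602],90)
E
python3 m2.py w9.png
```

```text
at [ 0.4472 -0.3096  0.2993] yaw -90.01 tilt 0.1 q6 0.87 | tx 0.449 ty 0.300 tz 0.796 turn -0.0000 | rows>= 6 f [ 0.5 -0.3  0. ] op 0.056 t 19.9
rim xy [ 0.4469 -0.1601] D 0.0896 err 0.0011 px [172. 208.] bgr [ 6 14 22]
rim xy [ 0.4598 -0.4047] D 0.0887 err 0.0005 px [412. 194.] bgr [ 22  57 166]
rim xy [ 0.5835 -0.4004] D 0.0891 err 0.0008 px [413.  61.] bgr [123 202 236]
knob xy [ 0.36   -0.5865] D 0.0220 err 0.0018 px [568. 283.] bgr [ 8 14 91]
lidded flange xy [ 0.4479 -0.1621] D 0.0876 err 0.0008 px [170. 208.] bgr [10 24 39]
lidded flange xy [ 0.4607 -0.4031] D 0.0871 err 0.0005 px [411. 194.] bgr [ 20  51 152]
lidded flange xy [ 0.5826 -0.399 ] D 0.0874 err 0.0005 px [414.  60.] bgr [128 210 239]
```

View pics/w9.png

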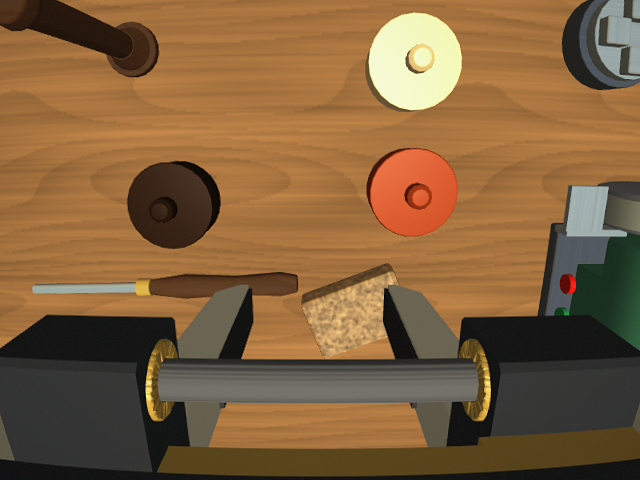

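```bash
python3 - <<'E'
from h import *
im,d,c=load('w9.png')
P=np.zeros((480,640,3)); v,u=np.nonzero(d>0); P[v,u]=np.array(c['eye'])+ray(c,u,v)*d[v,u][:,None]
for n,x in (('dark',(.4479,-.1621)),('red',(.4607,-.4031)),('pale',(.5826,-.399))):
    r=np.hypot(P[...,0]-x[0],P[...,1]-x[1]); m=(r>.02)&(r<.04)&(P[...,2]>.04); q=P[m]
    co=np.linalg.lstsq(np.c_[q[:,:2]-x,np.ones(len(q))],q[:,2],rcond=None)[0]; print(n,len(q),'h',co[2].round(4),'slope deg',np.degrees(co[:2]).round(2))
go([.447,-.01,.38],90)
E
```

```text
dark 3604 h 0.0573 slope deg [0.03 0.05]
red 4318 h 0.0846 slope deg [ 31.52 121.42]
pale 4542 h 0.0573 slope deg [-0.01  0.02]
at [ 0.4472 -0.3096  0.2993] yaw -90.01 tilt 0.1 q6 0.87 | tx -0.001 ty -0.999 tz -0.268 turn -0.0000 | rows>= 7 f [ 0.5 -0.3  0. ] op 0.056 t 19.9
```

Request:
drive_tool --steps '[{"tx": 0, "ty": -0.16, "tz": -0.1, "turn": 0, "jaw": 0.6}, {"tx": 0, "ty": -0.32, "tz": -0.2, "turn": 0, "jaw": 0.6}, {"tx": 0, "ty": -0.48, "tz": -0.27, "turn": 0, "jaw": 0.6}, {"tx": 0, "ty": -0.64, "tz": -0.27, "turn": 0, "jaw": 0.6}, {"tx": 0, "ty": -0.8, "tz": -0.27, "turn": 0, "jaw": 0.6}, {"tx": 0, "ty": -0.96, "tz": -0.27, "turn": 0, "jaw": 0.6}, {"tx": 0, "ty": -1, "tz": -0.27, "turn": 0, "jaw": 0.6}, {"tx": 0, "ty": -1, "tz": -0.27, "turn": 0, "jaw": 0.6}]'

```text
t: 20.65
tool_pos: [0.4472, -0.0068, 0.3813]
orientation: [-3.141, -0.007, -0.0]
force: [0.8, -0.5, 0.2]
opening: 0.056
```

Request:
drive_tool --steps '[{"tx": -0.05, "ty": -0.16, "tz": 0, "turn": 0, "jaw": 0.6}, {"tx": -0.1, "ty": -0.32, "tz": 0, "turn": 0, "jaw": 0.6}, {"tx": -0.15, "ty": -0.48, "tz": 0, "turn": 0, "jaw": 0.6}, {"tx": -0.2, "ty": -0.6, "tz": 0, "turn": 0, "jaw": 0.6}, {"tx": -0.2, "ty": -0.6, "tz": 0, "turn": 0, "jaw": 0.6}, {"tx": -0.2, "ty": -0.6, "tz": 0, "turn": 0, "jaw": 0.6}, {"tx": -0.2, "ty": -0.6, "tz": 0, "turn": 0, "jaw": 0.6}, {"tx": -0.2, "ty": -0.6, "tz": 0, "turn": 0, "jaw": 0.6}, {"tx": -0.2, "ty": -0.6, "tz": 0, "turn": 0, "jaw": 0.6}, {"tx": -0.2, "ty": -0.6, "tz": 0, "turn": 0, "jaw": 0.6}, {"tx": -0.2, "ty": -0.6, "tz": 0, "turn": 0, "jaw": 0.6}, {"tx": -0.2, "ty": -0.6, "tz": 0, "turn": 0, "jaw": 0.6}]'

```text
t: 21.85
tool_pos: [0.3871, 0.1705, 0.3813]
orientation: [-3.142, 0.0, -0.0]
force: [0.2, -0.6, 0.5]
opening: 0.0559
```

```bash
python3 - <<'E'
from h import *
grab('wrist','w10.png')
go([.447,.18,.38],90)
E
```

```text
at [0.3871 0.1706 0.3813] yaw -90.0 tilt 0.0 q6 1.86 | tx 0.200 ty -0.031 tz 0.004 turn -0.0000 | rows>= 2 f [ 0.6  0.2 -0.6] op 0.0556 t 21.9
```

View pics/w10.png

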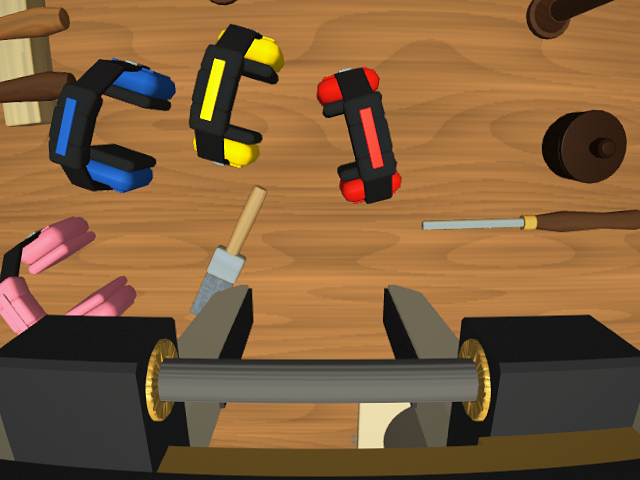

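```bash
cat > m4.py <<'E'
from h import *
import sys
im,d,c=load(sys.argv[1]); P=np.zeros((480,640,3)); v,u=np.nonzero(d>0); P[v,u]=np.array(c['eye'])+ray(c,u,v)*d[v,u][:,None]
hsv=cv2.cvtColor(im,cv2.COLOR_BGR2HSV); H=P[...,2]
for n,lo,hi in (('red',(0,120,60),(9,255,255)),('yel',(22,120,60),(35,255,255)),('blu',(100,100,40),(125,255,255))):
    m=cv2.inRange(hsv,lo,hi); m[(H<.14)|(H>.3)]=0
    k,l,st,ce=cv2.connectedComponentsWithStats(m)
    for i in range(1,k):
        if st[i,4]<60: continue
        mm=l==i; q=P[mm]; z=np.median(q[:,2]); cs,_=cv2.findContours(mm.astype(np.uint8),0,cv2.CHAIN_APPROX_NONE)
        k2=max(cs,key=len).reshape(-1,2); w=onplane(c,k2[:,0],k2[:,1],z)[:,:2]
        (cx,cy),(a,b),an=cv2.minAreaRect((w*1000).astype(np.float32))
        pr=onplane(c,*np.argwhere(mm).T[::-1],z)[:,:2]; ev=np.linalg.eigh(np.cov(pr.T))[1][:,1]
        print(n,'px',ce[i].round(1),'z',z.round(4),'rect centre',round(cx/1e3,4),round(cy/1e3,4),'mean',pr.mean(0).round(4),'size',round(a,1),round(b,1),'long axis deg',(np.degrees(np.arctan2(ev[1],ev[0]))%180).round(2))
    # crown band top edges: points above .155 within 30mm
E
python3 m4.py w10.png
python3 - <<'E'
from h import *
im,d,c=load('w9.png')
P=np.zeros((480,640,3)); v,u=np.nonzero(d>0); P[v,u]=np.array(c['eye'])+ray(c,u,v)*d[v,u][:,None]
x=(.4607,-.4031); r=np.hypot(P[...,0]-x[0],P[...,1]-x[1]); m=(r>.02)&(r<.04)&(P[...,2]>.04)&(P[...,2]<.08); q=P[m]
co=np.linalg.lstsq(np.c_[q[:,:2]-x,np.ones(len(q))],q[:,2],rcond=None)[0]; print('red',len(q),'h',co[2].round(4),'slope deg',np.degrees(co[:2]).round(2))
E
```

```text
red px [371.1 137.4] z 0.1732 rect centre 0.4537 0.1238 mean [0.4541 0.1238] size 52.7 10.9 long axis deg 14.67
yel px [212.1  88.9] z 0.1731 rect centre 0.4952 0.2607 mean [0.4954 0.2606] size 10.7 52.3 long axis deg 163.07
blu px [ 65.8 126.1] z 0.1731 rect centre 0.4672 0.3967 mean [0.4677 0.3965] size 11.3 52.8 long axis deg 160.18
red 3858 h 0.0572 slope deg [ 0.04 -0.01]
```

```bash
python3 - <<'E'
from h import *
go([.4538,.1238,.24],104.7)
E
```

```text
at [0.3871 0.1706 0.3813] yaw -90.0 tilt 0.0 q6 1.86 | tx 0.222 ty 0.156 tz 0.471 turn -0.0817 | rows>= 4 f [ 0.6  0.2 -0.6] op 0.0556 t 21.9
```

Request:
drive_tool --steps '[{"tx": 0.1, "ty": 0.07, "tz": 0.1, "turn": -0.0817, "jaw": 0.65}, {"tx": 0.222, "ty": 0.156, "tz": 0.2, "turn": -0.0817, "jaw": 0.65}, {"tx": 0.222, "ty": 0.156, "tz": 0.33, "turn": -0.0817, "jaw": 0.65}, {"tx": 0.222, "ty": 0.156, "tz": 0.43, "turn": -0.0817, "jaw": 0.65}, {"tx": 0.222, "ty": 0.156, "tz": 0.471, "turn": -0.0817, "jaw": 0.65}, {"tx": 0.222, "ty": 0.156, "tz": 0.471, "turn": -0.0817, "jaw": 0.65}, {"tx": 0.222, "ty": 0.156, "tz": 0.471, "turn": -0.0817, "jaw": 0.65}, {"tx": 0.222, "ty": 0.156, "tz": 0.471, "turn": -0.0817, "jaw": 0.65}, {"tx": 0.222, "ty": 0.156, "tz": 0.471, "turn": -0.0817, "jaw": 0.65}, {"tx": 0.222, "ty": 0.156, "tz": 0.471, "turn": -0.0817, "jaw": 0.65}, {"tx": 0.222, "ty": 0.156, "tz": 0.471, "turn": -0.0817, "jaw": 0.65}, {"tx": 0.222, "ty": 0.156, "tz": 0.471, "turn": -0.0817, "jaw": 0.65}]'

```text
t: 23.1
tool_pos: [0.4537, 0.1239, 0.2402]
orientation: [3.116, 0.402, 0.001]
force: [0.4, -0.2, 0.6]
opening: 0.0607
```

```bash
python3 - <<'E'
from h import *
grab('wrist','w11.png')
go([.4538,.1238,.1535],104.7)
E
python3 m4.py w11.png
```

```text
at [0.4536 0.1239 0.24  ] yaw -75.29 tilt 0.0 q6 1.47 | tx 0.000 ty 0.001 tz 0.288 turn 0.0001 | rows>= 2 f [ 0.3 -0.5  0.2] op 0.0605 t 23.1
red px [317.7 256.8] z 0.1732 rect centre 0.4542 0.1236 mean [0.4551 0.1239] size 51.5 10.3 long axis deg 14.88
yel px [ 98.9 128.4] z 0.1732 rect centre 0.4952 0.2603 mean [0.4958 0.2601] size 10.9 52.2 long axis deg 163.17
```

View pics/w11.png

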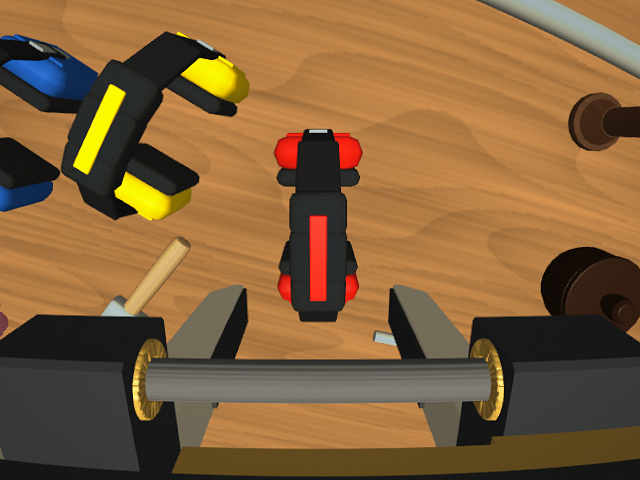

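Request:
drive_tool --force 25 --steps '[{"tx": 0.001, "ty": 0.001, "tz": 0.12, "turn": 0, "jaw": 0.65}, {"tx": 0.001, "ty": 0.001, "tz": 0.22, "turn": 0, "jaw": 0.65}, {"tx": 0.001, "ty": 0.001, "tz": 0.286, "turn": 0, "jaw": 0.65}, {"tx": 0.001, "ty": 0.001, "tz": 0.286, "turn": 0, "jaw": 0.65}, {"tx": 0.001, "ty": 0.001, "tz": 0.286, "turn": 0, "jaw": 0.65}, {"tx": 0.001, "ty": 0.001, "tz": 0.286, "turn": 0, "jaw": 0.65}, {"tx": 0.001, "ty": 0.001, "tz": 0.286, "turn": 0, "jaw": 0.65}, {"tx": 0.001, "ty": 0.001, "tz": 0.286, "turn": 0, "jaw": 0}, {"tx": 0.001, "ty": 0.001, "tz": 0.286, "turn": 0, "jaw": 0}, {"tx": 0.001, "ty": 0.001, "tz": 0.286, "turn": 0, "jaw": 0}, {"tx": 0.001, "ty": 0.001, "tz": 0.286, "turn": 0, "jaw": 0}, {"tx": 0.001, "ty": 0.001, "tz": 0.286, "turn": 0, "jaw": 0}]'

```text
t: 24.35
tool_pos: [0.454, 0.1237, 0.1542]
orientation: [-3.116, -0.402, -0.0]
force: [0.3, 0.5, 0.8]
opening: 0.0337
```

```bash
python3 - <<'E'
from h import *
go([.608,-.033,.36],85.2)
E
```

```text
at [0.454  0.1237 0.1542] yaw -75.28 tilt 0.01 q6 1.47 | tx 0.364 ty 0.636 tz -0.686 turn 0.1084 | rows>= 7 f [0.3 0.5 0.8] op 0.0337 t 24.4
```

Request:
drive_tool --steps '[{"tx": 0, "ty": 0, "tz": -0.1, "turn": 0, "jaw": 0}, {"tx": 0, "ty": 0, "tz": -0.23, "turn": 0, "jaw": 0}, {"tx": 0, "ty": 0, "tz": -0.38, "turn": 0, "jaw": 0}, {"tx": 0, "ty": 0, "tz": -0.54, "turn": 0, "jaw": 0}, {"tx": 0, "ty": 0, "tz": -0.686, "turn": 0, "jaw": 0}, {"tx": 0, "ty": 0, "tz": -0.686, "turn": 0, "jaw": 0}, {"tx": 0, "ty": 0, "tz": -0.686, "turn": 0, "jaw": 0}, {"tx": 0, "ty": 0, "tz": -0.686, "turn": 0, "jaw": 0}]'

```text
t: 25.15
tool_pos: [0.4534, 0.1236, 0.3578]
orientation: [3.116, 0.402, -0.005]
force: [-0.4, 0.2, -2.2]
opening: 0.0338
```

```bash
python3 - <<'E'
from h import *
go([.49,-.033,.36],85.2)
E
```

```text
at [0.4534 0.1236 0.3578] yaw -75.29 tilt 0.18 q6 1.47 | tx -0.015 ty 0.536 tz -0.007 turn 0.1084 | rows>= 4 f [-0.4  0.2 -2.2] op 0.0338 t 25.1
```

Request:
drive_tool --steps '[{"tx": -0.015, "ty": 0.12, "tz": 0, "turn": 0.03, "jaw": 0}, {"tx": -0.015, "ty": 0.24, "tz": 0, "turn": 0.06, "jaw": 0}, {"tx": -0.015, "ty": 0.36, "tz": 0, "turn": 0.09, "jaw": 0}, {"tx": -0.015, "ty": 0.46, "tz": 0, "turn": 0.108, "jaw": 0}, {"tx": -0.015, "ty": 0.535, "tz": 0, "turn": 0.108, "jaw": 0}, {"tx": -0.015, "ty": 0.535, "tz": 0, "turn": 0.108, "jaw": 0}, {"tx": -0.015, "ty": 0.535, "tz": 0, "turn": 0.108, "jaw": 0}, {"tx": -0.015, "ty": 0.535, "tz": 0, "turn": 0.108, "jaw": 0}, {"tx": -0.015, "ty": 0.535, "tz": 0, "turn": 0.108, "jaw": 0}, {"tx": -0.015, "ty": 0.535, "tz": 0, "turn": 0.108, "jaw": 0}, {"tx": -0.015, "ty": 0.535, "tz": 0, "turn": 0.108, "jaw": 0}]'

```text
t: 26.25
tool_pos: [0.4904, -0.0322, 0.36]
orientation: [-3.139, 0.128, -0.0]
force: [-0.3, -0.2, -2.1]
opening: 0.0343
```

```bash
python3 - <<'E'
from h import *
go([.608,-.033,.36],85.2)
grab('wrist','w12.png')
E
```

```text
at [ 0.4904 -0.0322  0.36  ] yaw -94.67 tilt 0.01 q6 1.48 | tx 0.391 ty -0.029 tz 0.000 turn 0.0007 | rows>= 3 f [-0.3 -0.2 -2.1] op 0.0343 t 26.2
```

View pics/w12.png

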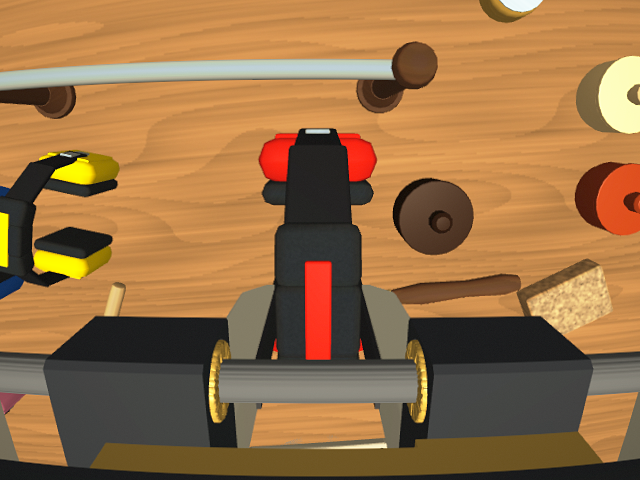

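```bash
cat > m5.py <<'E'
from h import *
import sys
im,d,c=load(sys.argv[1]); P=np.zeros((480,640,3)); v,u=np.nonzero(d>0); P[v,u]=np.array(c['eye'])+ray(c,u,v)*d[v,u][:,None]
H=P[...,2]; x=P[...,0]; y=P[...,1]
hsv=cv2.cvtColor(im,cv2.COLOR_BGR2HSV)
exec(sys.argv[2]) if len(sys.argv)>2 else None
m=(H>.13)&(H<.19)&(x>.58)&(x<.66)&(y>-.1)&(y<.27)&(hsv[...,1]<90)&(hsv[...,2]>70)
uu=np.unique(np.nonzero(m)[1]); L=[];W=[]
for k in uu:
    r=np.nonzero(m[:,k])[0]
    if len(r)<5 or r[-1]-r[0]+1!=len(r): continue
    a=onplane(c,[k,k],[r[0]-.5,r[-1]+.5],.167)[:,:2]; L.append(a.mean(0)); W.append(np.linalg.norm(a[0]-a[1]))
L=np.array(L); wm=np.median(W); L=L[np.abs(np.array(W)-wm)<.002]
a,b=np.polyfit(L[:,1],L[:,0],1); print('bar x = %.4f + %.4f*(y)'%(b,a),'angle',(90-np.degrees(np.arctan(a))).round(2),'width',wm.round(4),'res',np.std(L[:,0]-a*L[:,1]-b).round(5),'y range',L[:,1].min().round(3),L[:,1].max().round(3),len(L),'z',np.percentile(H[m],90).round(4))
# posts
m=((H>.197)&(H<.22)&(x>.56)&(x<.68)).astype(np.uint8)
k,l,st,ce=cv2.connectedComponentsWithStats(m)
for i in range(1,k):
    if st[i,4]>150:
        cs,_=cv2.findContours((l==i).astype(np.uint8),0,cv2.CHAIN_APPROX_NONE); q=max(cs,key=len).reshape(-1,2); w=onplane(c,q[:,0],q[:,1],.208)[:,:2]
        (cx,cy),r=cv2.minEnclosingCircle((w*1e3).astype(np.float32)); print('post',cx/1e3,cy/1e3,'D',2*r,ce[i].round(0))
E
python3 m5.py w12.png
```

```text
bar x = 0.6156 + 0.0815*(y) angle 85.34 width 0.0159 res 0.00017 y range -0.101 0.233 358 z 0.1754
post 0.604475830078125 -0.11243630981445313 D 31.998783111572266 [416.  64.]
```

```bash
python3 - <<'E'
from h import *
go([.6132,-.029,.36],85.34)
E
```

```text
at [ 0.4904 -0.0323  0.3601] yaw -94.68 tilt 0.02 q6 1.48 | tx 0.407 ty -0.044 tz 0.000 turn -0.0001 | rows>= 3 f [-0.2 -0.2 -1.5] op 0.0343 t 26.3
```

Request:
drive_tool --steps '[{"tx": 0.1, "ty": -0.01, "tz": 0, "turn": 0, "jaw": 0}, {"tx": 0.2, "ty": -0.02, "tz": 0, "turn": 0, "jaw": 0}, {"tx": 0.3, "ty": -0.03, "tz": 0, "turn": 0, "jaw": 0}, {"tx": 0.38, "ty": -0.044, "tz": 0, "turn": 0, "jaw": 0}, {"tx": 0.407, "ty": -0.044, "tz": 0, "turn": 0, "jaw": 0}, {"tx": 0.407, "ty": -0.044, "tz": 0, "turn": 0, "jaw": 0}, {"tx": 0.407, "ty": -0.044, "tz": 0, "turn": 0, "jaw": 0}, {"tx": 0.407, "ty": -0.044, "tz": 0, "turn": 0, "jaw": 0}, {"tx": 0.407, "ty": -0.044, "tz": 0, "turn": 0, "jaw": 0}, {"tx": 0.407, "ty": -0.044, "tz": 0, "turn": 0, "jaw": 0}, {"tx": 0.407, "ty": -0.044, "tz": 0, "turn": 0, "jaw": 0}, {"tx": 0.407, "ty": -0.044, "tz": 0, "turn": 0, "jaw": 0}]'

```text
t: 27.5
tool_pos: [0.6131, -0.0296, 0.3601]
orientation: [3.139, -0.13, 0.0]
force: [-0.0, 0.9, -1.8]
opening: 0.0336
```

```bash
python3 - <<'E'
from h import *
grab('wrist','w13.png');grab('scene','s13.png');
go([.6132,-.029,.20],85.34)
go([.6132,-.029,.1805],85.34)
E
python3 m5.py w13.png
```

```text
at [ 0.6131 -0.0296  0.36  ] yaw -94.73 tilt 0.0 q6 1.52 | tx 0.000 ty -0.002 tz 0.533 turn -0.0004 | rows>= 4 f [ 1.1  0.1 -1.7] op 0.0341 t 27.6
at [ 0.6131 -0.0296  0.36  ] yaw -94.73 tilt 0.0 q6 1.52 | tx 0.000 ty -0.002 tz 0.598 turn -0.0004 | rows>= 4 f [ 1.1  0.1 -1.7] op 0.0341 t 27.6
bar x = 0.6156 + 0.0818*(y) angle 85.32 width 0.016 res 0.00014 y range -0.1 0.265 306 z 0.1753
post 0.6086651000976563 -0.11245001983642579 D 31.251609802246094 [424. 224.]
```

View pics/w13.png

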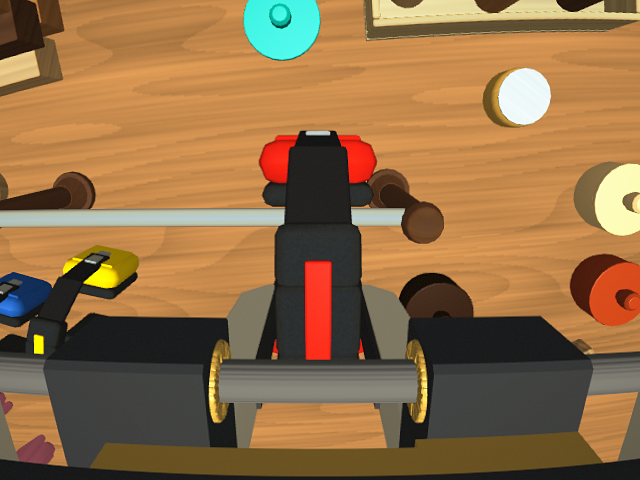

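View pics/s13.png

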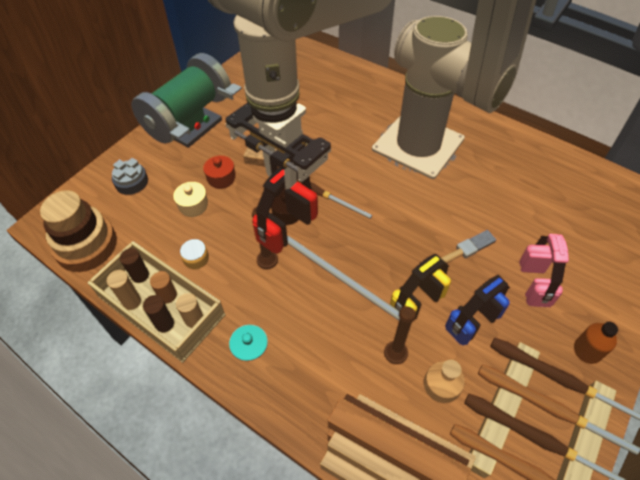

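Request:
drive_tool --steps '[{"tx": 0, "ty": -0.001, "tz": 0.12, "turn": 0, "jaw": 0}, {"tx": 0, "ty": -0.001, "tz": 0.24, "turn": 0, "jaw": 0}, {"tx": 0, "ty": -0.001, "tz": 0.36, "turn": 0, "jaw": 0}, {"tx": 0, "ty": -0.001, "tz": 0.46, "turn": 0, "jaw": 0}, {"tx": 0, "ty": -0.001, "tz": 0.54, "turn": 0, "jaw": 0}, {"tx": 0, "ty": -0.001, "tz": 0.585, "turn": 0, "jaw": 0}, {"tx": 0, "ty": -0.001, "tz": 0.598, "turn": 0, "jaw": 0}, {"tx": 0, "ty": -0.001, "tz": 0.598, "turn": 0, "jaw": 0}, {"tx": 0, "ty": -0.001, "tz": 0.598, "turn": 0, "jaw": 0}, {"tx": 0, "ty": -0.001, "tz": 0.598, "turn": 0, "jaw": 0}, {"tx": 0, "ty": -0.001, "tz": 0.598, "turn": 0, "jaw": 0}, {"tx": 0, "ty": -0.001, "tz": 0.598, "turn": 0, "jaw": 0}]'

```text
t: 28.8
tool_pos: [0.6135, -0.0293, 0.1812]
orientation: [3.139, -0.129, 0.001]
force: [0.1, 0.1, -1.2]
opening: 0.0337
```

```bash
python3 - <<'E'
from h import *
go([.6132,-.029,.1785],85.34)
grab('wrist','w14.png')
E
python3 m5.py w14.png
```

```text
at [ 0.6135 -0.0293  0.1812] yaw -94.72 tilt 0.05 q6 1.52 | tx -0.001 ty -0.001 tz 0.009 turn -0.0003 | rows>= 1 f [ 0.1  0.1 -1.2] op 0.0337 t 28.8
bar x = 0.6152 + 0.0818*(y) angle 85.32 width 0.017 res 0.00014 y range -0.101 0.126 263 z 0.1753
post 0.6197942504882813 -0.037192108154296875 D 52.02516555786133 [328. 315.]
post 0.6115487060546875 -0.10982432556152344 D 32.83766555786133 [538. 306.]
post 0.6176929931640625 -0.007252681732177735 D 25.856109619140625 [255. 317.]
```

View pics/w14.png

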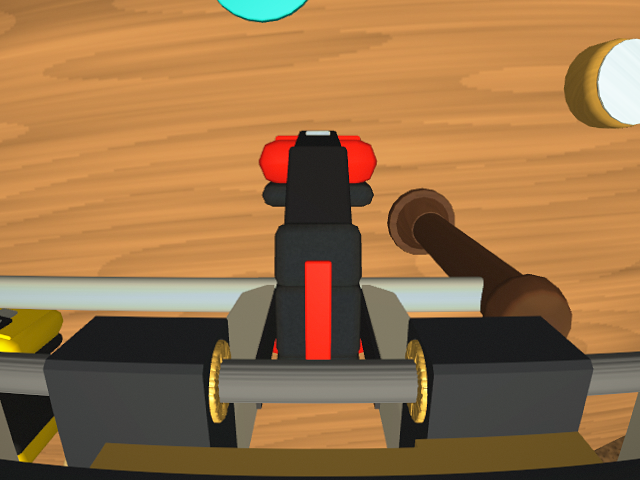

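Request:
drive_tool --steps '[{"tx": -0.002, "ty": 0, "tz": 0.004, "turn": 0, "jaw": 0}, {"tx": -0.002, "ty": 0, "tz": 0.008, "turn": 0, "jaw": 0}, {"tx": -0.002, "ty": 0, "tz": 0.008, "turn": 0, "jaw": 0}, {"tx": -0.002, "ty": 0, "tz": 0.008, "turn": 0, "jaw": 0}, {"tx": -0.002, "ty": 0, "tz": 0.008, "turn": 0, "jaw": 0}, {"tx": -0.002, "ty": 0, "tz": 0.008, "turn": 0, "jaw": 0}, {"tx": -0.002, "ty": 0, "tz": 0.008, "turn": 0, "jaw": 0}]'

```text
t: 29.55
tool_pos: [0.6128, -0.0293, 0.1792]
orientation: [3.139, -0.129, 0.001]
force: [-3.1, -0.6, 5.3]
opening: 0.0339
```

```bash
python3 - <<'E'
from h import *
go([.6128,-.029,.1785],85.34)
E
```

```text
at [ 0.6128 -0.0293  0.1792] yaw -94.72 tilt 0.04 q6 1.52 | tx 0.000 ty -0.001 tz 0.002 turn -0.0004 | rows>= 1 f [-3.1 -0.6  5.3] op 0.0339 t 29.6
```

Request:
drive_tool --steps '[{"tx": 0, "ty": 0, "tz": 0, "turn": 0, "jaw": 0.45}, {"tx": 0, "ty": 0, "tz": 0, "turn": 0, "jaw": 0.5}, {"tx": 0, "ty": 0, "tz": 0, "turn": 0, "jaw": 0.6}, {"tx": 0, "ty": 0, "tz": 0, "turn": 0, "jaw": 0.6}, {"tx": 0, "ty": 0, "tz": 0, "turn": 0, "jaw": 0.6}, {"tx": 0, "ty": 0, "tz": -0.05, "turn": 0, "jaw": 0.6}, {"tx": 0, "ty": 0, "tz": -0.15, "turn": 0, "jaw": 0.6}, {"tx": 0, "ty": 0, "tz": -0.3, "turn": 0, "jaw": 0.6}, {"tx": -0.15, "ty": 0, "tz": -0.45, "turn": 0, "jaw": 0.6}, {"tx": -0.3, "ty": -0.1, "tz": -0.5, "turn": 0, "jaw": 0.6}, {"tx": -0.4, "ty": -0.2, "tz": -0.5, "turn": 0, "jaw": 0.6}, {"tx": -0.4, "ty": -0.2, "tz": -0.5, "turn": 0, "jaw": 0.6}]'

```text
t: 30.75
tool_pos: [0.4962, 0.043, 0.332]
orientation: [-3.138, 0.126, -0.007]
force: [0.1, -0.1, -1.0]
opening: 0.0561
```

Request:
drive_tool --steps '[{"tx": -0.1, "ty": -0.3, "tz": 0, "turn": 0, "jaw": 0.6}, {"tx": -0.1, "ty": -0.3, "tz": 0, "turn": 0, "jaw": 0.6}, {"tx": -0.1, "ty": -0.3, "tz": 0, "turn": 0, "jaw": 0.6}, {"tx": -0.1, "ty": -0.3, "tz": 0, "turn": 0, "jaw": 0.6}, {"tx": -0.1, "ty": -0.3, "tz": 0, "turn": 0, "jaw": 0.6}, {"tx": -0.1, "ty": -0.3, "tz": 0, "turn": 0, "jaw": 0.6}, {"tx": -0.1, "ty": -0.3, "tz": 0, "turn": 0, "jaw": 0.6}]'

```text
t: 31.45
tool_pos: [0.4758, 0.1315, 0.3281]
orientation: [3.139, -0.132, -0.0]
force: [0.1, 1.0, -0.1]
opening: 0.0557
```

```bash
python3 - <<'E'
from h import *
go([.4955,.2603,.24],73.1)
grab('wrist','w15.png');grab('scene','s15.png');
E
python3 m4.py w15.png;python3 m5.py w15.png
```

```text
at [0.4758 0.1315 0.3281] yaw -94.83 tilt 0.02 q6 1.82 | tx 0.029 ty -0.433 tz 0.294 turn 0.0671 | rows>= 4 f [ 0.1  1.  -0.1] op 0.0557 t 31.4
red px [536.4  29.7] z 0.1981 rect centre 0.6056 -0.0283 mean [ 0.6055 -0.0283] size 11.1 39.5 long axis deg 174.83
yel px [152.7 215. ] z 0.1733 rect centre 0.4952 0.2603 mean [0.4958 0.2602] size 10.8 52.2 long axis deg 163.23
blu px [  9.1 261.1] z 0.1732 rect centre 0.4675 0.3963 mean [0.4682 0.3961] size 11.6 53.1 long axis deg 160.66
bar x = 0.6157 + 0.0816*(y) angle 85.34 width 0.0161 res 0.00017 y range -0.102 0.271 403 z 0.1754
post 0.6354378051757813 0.27847320556640626 D 33.38953399658203 [75. 21.]
post 0.6051536865234375 -0.023629878997802733 D 42.049957275390625 [536.  26.]
post 0.6037021484375 -0.09957965850830078 D 27.687931060791016 [634.  29.]
```

View pics/w15.png

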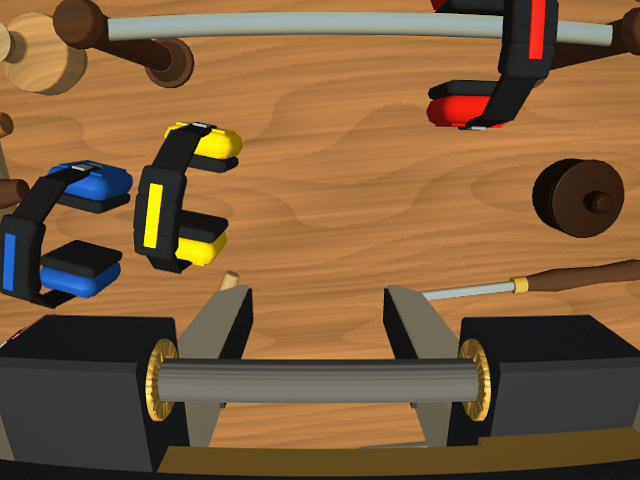

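View pics/s15.png

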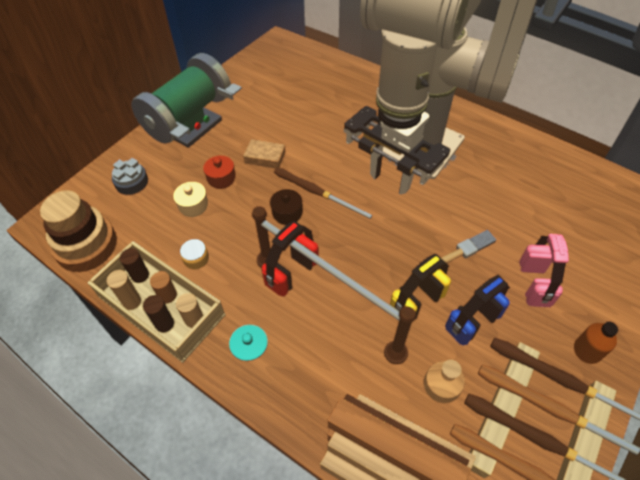

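```bash
python3 - <<'E'
from h import *
go([.4955,.2602,.24],73.2)
E
```

```text
at [0.4757 0.1318 0.3281] yaw -94.81 tilt 0.01 q6 1.82 | tx 0.030 ty -0.432 tz 0.294 turn 0.0666 | rows>= 4 f [ 0.1 -0.2 -0.1] op 0.0557 t 31.6
```

Request:
drive_tool --steps '[{"tx": 0.01, "ty": -0.15, "tz": 0, "turn": 0.0666, "jaw": 0.65}, {"tx": 0.03, "ty": -0.3, "tz": 0.05, "turn": 0.0666, "jaw": 0.65}, {"tx": 0.03, "ty": -0.432, "tz": 0.15, "turn": 0.0666, "jaw": 0.65}, {"tx": 0.03, "ty": -0.432, "tz": 0.294, "turn": 0.0666, "jaw": 0.65}, {"tx": 0.03, "ty": -0.432, "tz": 0.294, "turn": 0.0666, "jaw": 0.65}, {"tx": 0.03, "ty": -0.432, "tz": 0.294, "turn": 0.0666, "jaw": 0.65}, {"tx": 0.03, "ty": -0.432, "tz": 0.294, "turn": 0.0666, "jaw": 0.65}, {"tx": 0.03, "ty": -0.432, "tz": 0.294, "turn": 0.0666, "jaw": 0.65}, {"tx": 0.03, "ty": -0.432, "tz": 0.294, "turn": 0.0666, "jaw": 0.65}, {"tx": 0.03, "ty": -0.432, "tz": 0.294, "turn": 0.0666, "jaw": 0.65}, {"tx": 0.03, "ty": -0.432, "tz": 0.294, "turn": 0.0666, "jaw": 0.65}, {"tx": 0.03, "ty": -0.432, "tz": 0.294, "turn": 0.0666, "jaw": 0.65}]'

```text
t: 32.75
tool_pos: [0.4952, 0.261, 0.2401]
orientation: [-3.108, 0.457, -0.0]
force: [0.4, -1.0, 0.8]
opening: 0.0601
```

```bash
python3 - <<'E'
from h import *
grab('wrist','w16.png')
go([.4955,.2602,.154],73.2)
E
python3 m4.py w16.png
```

```text
at [0.4951 0.261  0.24  ] yaw -106.71 tilt 0.0 q6 2.26 | tx 0.002 ty 0.002 tz 0.287 turn 0.0005 | rows>= 2 f [-0.3  0.4 -0. ] op 0.0606 t 32.8
yel px [317.8 257.2] z 0.1732 rect centre 0.4957 0.2609 mean [0.4962 0.2605] size 9.9 51.5 long axis deg 163.62
```

Request:
drive_tool --force 25 --steps '[{"tx": 0.002, "ty": 0.001, "tz": 0.12, "turn": 0, "jaw": 0.65}, {"tx": 0.002, "ty": 0.001, "tz": 0.22, "turn": 0, "jaw": 0.65}, {"tx": 0.002, "ty": 0.001, "tz": 0.286, "turn": 0, "jaw": 0.65}, {"tx": 0.002, "ty": 0.001, "tz": 0.286, "turn": 0, "jaw": 0.65}, {"tx": 0.002, "ty": 0.001, "tz": 0.286, "turn": 0, "jaw": 0.65}, {"tx": 0.002, "ty": 0.001, "tz": 0.286, "turn": 0, "jaw": 0.65}, {"tx": 0.002, "ty": 0.001, "tz": 0.286, "turn": 0, "jaw": 0.65}, {"tx": 0.002, "ty": 0.001, "tz": 0.286, "turn": 0, "jaw": 0}, {"tx": 0.002, "ty": 0.001, "tz": 0.286, "turn": 0, "jaw": 0}, {"tx": 0.002, "ty": 0.001, "tz": 0.286, "turn": 0, "jaw": 0}, {"tx": 0.002, "ty": 0.001, "tz": 0.286, "turn": 0, "jaw": 0}, {"tx": 0.002, "ty": 0.001, "tz": 0.286, "turn": 0, "jaw": 0}]'

```text
t: 34.0
tool_pos: [0.4956, 0.2606, 0.1542]
orientation: [-3.108, 0.456, -0.0]
force: [0.0, 0.3, 0.5]
opening: 0.0342
```

Request:
drive_tool --steps '[{"tx": 0, "ty": 0, "tz": -0.1, "turn": 0, "jaw": 0}, {"tx": 0, "ty": 0, "tz": -0.23, "turn": 0, "jaw": 0}, {"tx": 0, "ty": 0, "tz": -0.38, "turn": 0, "jaw": 0}, {"tx": 0, "ty": 0, "tz": -0.54, "turn": 0, "jaw": 0}, {"tx": 0, "ty": 0, "tz": -0.686, "turn": 0, "jaw": 0}, {"tx": 0, "ty": 0, "tz": -0.686, "turn": 0, "jaw": 0}, {"tx": 0, "ty": 0, "tz": -0.686, "turn": 0, "jaw": 0}, {"tx": 0, "ty": 0, "tz": -0.686, "turn": 0, "jaw": 0}]'

```text
t: 34.8
tool_pos: [0.4949, 0.2603, 0.3574]
orientation: [3.106, -0.456, -0.005]
force: [1.1, 0.2, -2.1]
opening: 0.0333
```

```bash
python3 - <<'E'
from h import *
go([.6224,.085,.36],85.34)
E
```

```text
at [0.4949 0.2603 0.3574] yaw -106.71 tilt 0.22 q6 2.25 | tx 0.575 ty 0.437 tz -0.009 turn -0.0669 | rows>= 5 f [ 1.1  0.2 -2.1] op 0.0333 t 34.8
```

Request:
drive_tool --steps '[{"tx": 0.11, "ty": 0.09, "tz": -0.009, "turn": -0.02, "jaw": 0}, {"tx": 0.22, "ty": 0.18, "tz": -0.009, "turn": -0.04, "jaw": 0}, {"tx": 0.33, "ty": 0.27, "tz": -0.009, "turn": -0.06, "jaw": 0}, {"tx": 0.44, "ty": 0.36, "tz": -0.009, "turn": -0.067, "jaw": 0}, {"tx": 0.53, "ty": 0.42, "tz": -0.009, "turn": -0.067, "jaw": 0}, {"tx": 0.575, "ty": 0.437, "tz": -0.009, "turn": -0.067, "jaw": 0}, {"tx": 0.575, "ty": 0.437, "tz": -0.009, "turn": -0.067, "jaw": 0}, {"tx": 0.575, "ty": 0.437, "tz": -0.009, "turn": -0.067, "jaw": 0}, {"tx": 0.575, "ty": 0.437, "tz": -0.009, "turn": -0.067, "jaw": 0}, {"tx": 0.575, "ty": 0.437, "tz": -0.009, "turn": -0.067, "jaw": 0}, {"tx": 0.575, "ty": 0.437, "tz": -0.009, "turn": -0.067, "jaw": 0}, {"tx": 0.575, "ty": 0.437, "tz": -0.009, "turn": -0.067, "jaw": 0}]'

```text
t: 36.0
tool_pos: [0.6229, 0.086, 0.363]
orientation: [-3.139, 0.126, -0.001]
force: [0.3, 0.5, -1.7]
opening: 0.034
```

```bash
python3 - <<'E'
from h import *
go([.6223,.085,.1812],85.34)
grab('wrist','w17.png')
go([.6223,.085,.1812],85.34)
E
python3 m5.py w17.png; python3 m4.py w17.png
```

```text
at [0.6229 0.086  0.363 ] yaw -94.6 tilt 0.03 q6 1.71 | tx -0.002 ty 0.003 tz 0.606 turn 0.0003 | rows>= 4 f [ 0.3  0.5 -1.7] op 0.034 t 36.0
at [0.623  0.0858 0.3629] yaw -94.62 tilt 0.03 q6 1.71 | tx -0.002 ty 0.003 tz 0.606 turn 0.0002 | rows>= 4 f [ 0.1 -0.9 -1.3] op 0.0338 t 36.0
bar x = 0.6155 + 0.0807*(y) angle 85.38 width 0.0161 res 0.0003 y range -0.101 0.271 282 z 0.1753
post 0.6146312255859375 -0.025700002670288085 D 50.72142028808594 [459. 224.]
post 0.64065625 0.27758187866210937 D 33.59257125854492 [ 80. 224.]
post 0.6084913330078126 -0.10872914123535156 D 33.96943283081055 [559. 225.]
red px [459.3 225. ] z 0.1981 rect centre 0.6122 -0.0291 mean [ 0.6124 -0.0291] size 11.1 51.8 long axis deg 175.41
yel px [276.1 161.7] z 0.286 rect centre 0.6809 0.1051 mean [0.6798 0.105 ] size 17.9 29.1 long axis deg 157.37
yel px [357.8 161.6] z 0.2856 rect centre 0.6771 0.0582 mean [0.6761 0.0584] size 29.1 17.7 long axis deg 14.27
blu px [ 32.6 401.4] z 0.1732 rect centre 0.4518 0.4016 mean [0.4516 0.4017] size 10.5 19.6 long axis deg 155.17
```

View pics/w17.png

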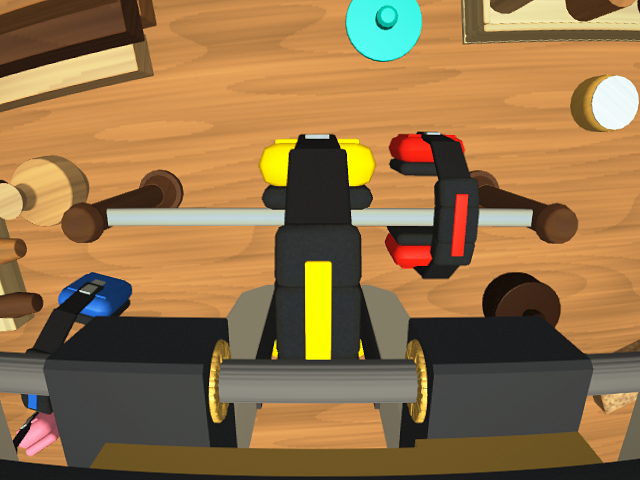

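Request:
drive_tool --steps '[{"tx": -0.002, "ty": 0.001, "tz": 0.12, "turn": 0, "jaw": 0}, {"tx": -0.002, "ty": 0.001, "tz": 0.24, "turn": 0, "jaw": 0}, {"tx": -0.002, "ty": 0.001, "tz": 0.36, "turn": 0, "jaw": 0}, {"tx": -0.002, "ty": 0.001, "tz": 0.46, "turn": 0, "jaw": 0}, {"tx": -0.002, "ty": 0.001, "tz": 0.54, "turn": 0, "jaw": 0}, {"tx": -0.002, "ty": 0.001, "tz": 0.585, "turn": 0, "jaw": 0}, {"tx": -0.002, "ty": 0.001, "tz": 0.604, "turn": 0, "jaw": 0}, {"tx": -0.002, "ty": 0.001, "tz": 0.604, "turn": 0, "jaw": 0}, {"tx": -0.002, "ty": 0.001, "tz": 0.604, "turn": 0, "jaw": 0}, {"tx": -0.002, "ty": 0.001, "tz": 0.604, "turn": 0, "jaw": 0}, {"tx": -0.002, "ty": 0.001, "tz": 0.604, "turn": 0, "jaw": 0}, {"tx": -0.002, "ty": 0.001, "tz": 0.604, "turn": 0, "jaw": 0}]'

```text
t: 37.25
tool_pos: [0.6229, 0.0852, 0.1823]
orientation: [-3.139, 0.127, -0.002]
force: [-0.4, -0.2, -2.0]
opening: 0.0335
```

```bash
python3 - <<'E'
from h import *
go([.6222,.085,.1788],85.34)
grab('wrist','w18.png')
go([.6222,.085,.1788],85.34)
E
python3 m5.py w18.png|head -1
```

```text
at [0.6229 0.0852 0.1823] yaw -94.65 tilt 0.07 q6 1.71 | tx -0.002 ty 0.001 tz 0.012 turn 0.0001 | rows>= 1 f [-0.4 -0.2 -2. ] op 0.0335 t 37.2
at [0.6228 0.0852 0.182 ] yaw -94.65 tilt 0.04 q6 1.71 | tx -0.002 ty 0.001 tz 0.011 turn 0.0001 | rows>= 1 f [-0.8  0.4 -2.8] op 0.0339 t 37.3
bar x = 0.6153 + 0.0817*(y) angle 85.33 width 0.017 res 0.00012 y range -0.074 0.242 320 z 0.1753
```

Request:
drive_tool --steps '[{"tx": -0.001, "ty": 0, "tz": 0.004, "turn": 0, "jaw": 0}, {"tx": -0.001, "ty": 0, "tz": 0.009, "turn": 0, "jaw": 0}, {"tx": -0.001, "ty": 0, "tz": 0.009, "turn": 0, "jaw": 0}, {"tx": -0.001, "ty": 0, "tz": 0.009, "turn": 0, "jaw": 0}, {"tx": -0.001, "ty": 0, "tz": 0.009, "turn": 0, "jaw": 0}, {"tx": -0.001, "ty": 0, "tz": 0.009, "turn": 0, "jaw": 0}, {"tx": -0.001, "ty": 0, "tz": 0.009, "turn": 0, "jaw": 0}]'

```text
t: 38.0
tool_pos: [0.6224, 0.0852, 0.1792]
orientation: [-3.139, 0.127, -0.001]
force: [-2.6, 0.8, 5.4]
opening: 0.0339
```

```bash
python3 - <<'E'
from h import *
go([.6222,.085,.1788],85.34)
E
```

```text
at [0.6224 0.0852 0.1792] yaw -94.65 tilt 0.03 q6 1.71 | tx -0.000 ty 0.001 tz 0.001 turn 0.0000 | rows>= 1 f [-2.6  0.8  5.4] op 0.0339 t 38.0
```

Request:
drive_tool --steps '[{"tx": 0, "ty": 0, "tz": 0, "turn": 0, "jaw": 0.45}, {"tx": 0, "ty": 0, "tz": 0, "turn": 0, "jaw": 0.5}, {"tx": 0, "ty": 0, "tz": 0, "turn": 0, "jaw": 0.6}, {"tx": 0, "ty": 0, "tz": 0, "turn": 0, "jaw": 0.6}, {"tx": 0, "ty": 0, "tz": 0, "turn": 0, "jaw": 0.6}, {"tx": 0, "ty": 0, "tz": -0.05, "turn": 0, "jaw": 0.6}, {"tx": 0, "ty": 0, "tz": -0.15, "turn": 0, "jaw": 0.6}, {"tx": 0, "ty": 0, "tz": -0.3, "turn": 0, "jaw": 0.6}, {"tx": -0.15, "ty": -0.1, "tz": -0.42, "turn": 0, "jaw": 0.6}, {"tx": -0.3, "ty": -0.2, "tz": -0.42, "turn": 0, "jaw": 0.6}, {"tx": -0.42, "ty": -0.3, "tz": -0.42, "turn": 0, "jaw": 0.6}, {"tx": -0.5, "ty": -0.42, "tz": -0.42, "turn": 0, "jaw": 0.6}]'

```text
t: 39.2
tool_pos: [0.4853, 0.218, 0.3073]
orientation: [-3.138, 0.13, -0.005]
force: [0.8, 0.6, 0.2]
opening: 0.0555
```

```bash
python3 - <<'E'
from h import *
go([.4674,.3963,.24],70.3)
E
```

```text
at [0.4853 0.218  0.3073] yaw -94.73 tilt 0.19 q6 1.98 | tx -0.109 ty -0.587 tz 0.225 turn 0.0832 | rows>= 4 f [0.8 0.6 0.2] op 0.0555 t 39.2
```

Request:
drive_tool --steps '[{"tx": -0.03, "ty": -0.15, "tz": 0, "turn": 0.0832, "jaw": 0.65}, {"tx": -0.06, "ty": -0.3, "tz": 0, "turn": 0.0832, "jaw": 0.65}, {"tx": -0.09, "ty": -0.45, "tz": 0.05, "turn": 0.0832, "jaw": 0.65}, {"tx": -0.1, "ty": -0.55, "tz": 0.12, "turn": 0.0832, "jaw": 0.65}, {"tx": -0.105, "ty": -0.583, "tz": 0.215, "turn": 0.0832, "jaw": 0.65}, {"tx": -0.105, "ty": -0.583, "tz": 0.215, "turn": 0.0832, "jaw": 0.65}, {"tx": -0.105, "ty": -0.583, "tz": 0.215, "turn": 0.0832, "jaw": 0.65}, {"tx": -0.105, "ty": -0.583, "tz": 0.215, "turn": 0.0832, "jaw": 0.65}, {"tx": -0.105, "ty": -0.583, "tz": 0.215, "turn": 0.0832, "jaw": 0.65}, {"tx": -0.105, "ty": -0.583, "tz": 0.215, "turn": 0.0832, "jaw": 0.65}, {"tx": -0.105, "ty": -0.583, "tz": 0.215, "turn": 0.0832, "jaw": 0.65}, {"tx": -0.105, "ty": -0.583, "tz": 0.215, "turn": 0.0832, "jaw": 0.65}]'

```text
t: 40.4
tool_pos: [0.4695, 0.3942, 0.2406]
orientation: [-3.095, 0.536, -0.001]
force: [0.3, 0.0, 0.1]
opening: 0.0601
```

```bash
python3 - <<'E'
from h import *
grab('wrist','w19.png')
go([.4674,.3963,.154],70.3)
E
python3 m4.py w19.png
```

```text
at [0.4694 0.3942 0.2404] yaw -109.64 tilt 0.02 q6 2.53 | tx -0.009 ty -0.004 tz 0.288 turn 0.0003 | rows>= 2 f [ 0.1  0.1 -0.3] op 0.0607 t 40.5
blu px [314.3 261.9] z 0.1732 rect centre 0.4677 0.397 mean [0.4684 0.3966] size 10.4 52.0 long axis deg 160.63
```

View pics/w19.png

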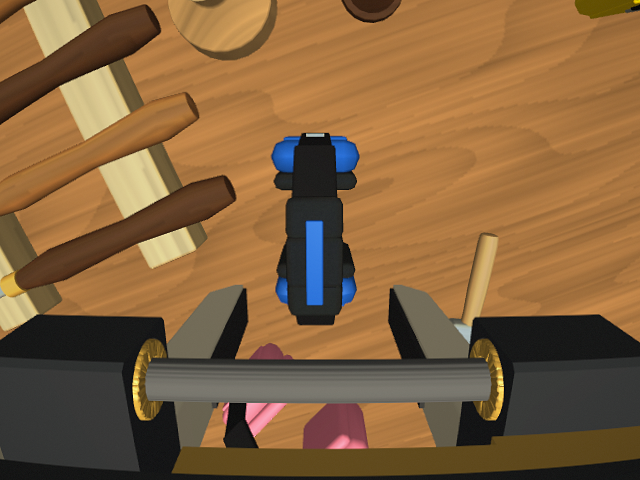

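Request:
drive_tool --force 25 --steps '[{"tx": -0.008, "ty": -0.007, "tz": 0.12, "turn": 0, "jaw": 0.65}, {"tx": -0.008, "ty": -0.007, "tz": 0.22, "turn": 0, "jaw": 0.65}, {"tx": -0.008, "ty": -0.007, "tz": 0.287, "turn": 0, "jaw": 0.65}, {"tx": -0.008, "ty": -0.007, "tz": 0.287, "turn": 0, "jaw": 0.65}, {"tx": -0.008, "ty": -0.007, "tz": 0.287, "turn": 0, "jaw": 0.65}, {"tx": -0.008, "ty": -0.007, "tz": 0.287, "turn": 0, "jaw": 0.65}, {"tx": -0.008, "ty": -0.007, "tz": 0.287, "turn": 0, "jaw": 0.65}, {"tx": -0.008, "ty": -0.007, "tz": 0.287, "turn": 0, "jaw": 0}, {"tx": -0.008, "ty": -0.007, "tz": 0.287, "turn": 0, "jaw": 0}, {"tx": -0.008, "ty": -0.007, "tz": 0.287, "turn": 0, "jaw": 0}, {"tx": -0.008, "ty": -0.007, "tz": 0.287, "turn": 0, "jaw": 0}, {"tx": -0.008, "ty": -0.007, "tz": 0.287, "turn": 0, "jaw": 0}]'

```text
t: 41.65
tool_pos: [0.4677, 0.3972, 0.1542]
orientation: [-3.096, 0.535, -0.0]
force: [-0.6, -0.1, 1.5]
opening: 0.0335
```

Request:
drive_tool --steps '[{"tx": 0, "ty": 0, "tz": -0.1, "turn": 0, "jaw": 0}, {"tx": 0, "ty": 0, "tz": -0.23, "turn": 0, "jaw": 0}, {"tx": 0, "ty": 0, "tz": -0.38, "turn": 0, "jaw": 0}, {"tx": 0, "ty": 0, "tz": -0.54, "turn": 0, "jaw": 0}, {"tx": 0, "ty": 0, "tz": -0.76, "turn": 0, "jaw": 0}, {"tx": 0, "ty": 0, "tz": -0.76, "turn": 0, "jaw": 0}, {"tx": 0, "ty": 0, "tz": -0.76, "turn": 0, "jaw": 0}, {"tx": 0, "ty": 0, "tz": -0.76, "turn": 0, "jaw": 0}]'

```text
t: 42.45
tool_pos: [0.4676, 0.3971, 0.3806]
orientation: [3.095, -0.535, -0.002]
force: [-0.4, 0.5, -3.0]
opening: 0.0346
```

```bash
python3 - <<'E'
from h import *
go([.6317,.2,.38],85.34)
E
```

```text
at [0.4676 0.3971 0.3806] yaw -109.62 tilt 0.09 q6 2.53 | tx 0.736 ty 0.435 tz 0.002 turn -0.0831 | rows>= 6 f [-0.4  0.5 -3. ] op 0.0346 t 42.5
```

Request:
drive_tool --steps '[{"tx": 0.06, "ty": 0.12, "tz": 0, "turn": -0.02, "jaw": 0}, {"tx": 0.14, "ty": 0.24, "tz": 0, "turn": -0.04, "jaw": 0}, {"tx": 0.24, "ty": 0.34, "tz": 0, "turn": -0.06, "jaw": 0}, {"tx": 0.36, "ty": 0.41, "tz": 0, "turn": -0.083, "jaw": 0}, {"tx": 0.5, "ty": 0.435, "tz": 0, "turn": -0.083, "jaw": 0}, {"tx": 0.63, "ty": 0.435, "tz": 0, "turn": -0.083, "jaw": 0}, {"tx": 0.71, "ty": 0.435, "tz": 0, "turn": -0.083, "jaw": 0}, {"tx": 0.736, "ty": 0.435, "tz": 0, "turn": -0.083, "jaw": 0}, {"tx": 0.736, "ty": 0.435, "tz": 0, "turn": -0.083, "jaw": 0}, {"tx": 0.736, "ty": 0.435, "tz": 0, "turn": -0.083, "jaw": 0}, {"tx": 0.736, "ty": 0.435, "tz": 0, "turn": -0.083, "jaw": 0}, {"tx": 0.736, "ty": 0.435, "tz": 0, "turn": -0.083, "jaw": 0}]'

```text
t: 43.65
tool_pos: [0.6311, 0.2009, 0.3827]
orientation: [-3.139, 0.127, -0.001]
force: [-0.6, 0.1, -1.5]
opening: 0.0337
```

Request:
drive_tool --steps '[{"tx": 0, "ty": 0, "tz": 0, "turn": 0, "jaw": 0}, {"tx": 0, "ty": 0, "tz": 0, "turn": 0, "jaw": 0}, {"tx": 0, "ty": 0, "tz": 0, "turn": 0, "jaw": 0}, {"tx": 0, "ty": 0, "tz": 0, "turn": 0, "jaw": 0}]'

```text
t: 44.05
tool_pos: [0.6318, 0.2001, 0.3822]
orientation: [-3.139, 0.128, -0.0]
force: [-0.1, -0.2, -1.0]
opening: 0.034
```

```bash
python3 - <<'E'
from h import *
grab('wrist','w20.png')
go([.6316,.2,.1812],85.34)
E
python3 m5.py w20.png; python3 m4.py w20.png
```

```text
at [0.6319 0.2001 0.3821] yaw -94.69 tilt 0.01 q6 1.88 | tx -0.001 ty 0.000 tz 0.670 turn -0.0002 | rows>= 5 f [-0.5 -0.5 -0.7] op 0.0338 t 44.1
bar x = 0.6154 + 0.0801*(y) angle 85.42 width 0.0159 res 0.00026 y range -0.101 0.27 220 z 0.1754
post 0.623300537109375 0.0879185791015625 D 50.05910873413086 [451. 220.]
post 0.61539990234375 -0.022780208587646483 D 50.99238586425781 [578. 220.]
post 0.6408898315429687 0.28072189331054687 D 32.02689743041992 [219. 218.]
red px [576.8 220.3] z 0.1981 rect centre 0.6124 -0.0288 mean [ 0.6124 -0.0288] size 11.7 52.4 long axis deg 175.26
yel px [451.8 219.6] z 0.198 rect centre 0.6214 0.0854 mean [0.6217 0.0853] size 10.7 51.7 long axis deg 175.05
blu px [282.6 137.5] z 0.2985 rect centre 0.7011 0.2172 mean [0.7019 0.2146] size 5.7 22.6 long axis deg 101.71
blu px [350.6 136.9] z 0.2984 rect centre 0.6985 0.1734 mean [0.6991 0.1753] size 20.1 4.7 long axis deg 74.85
```

View pics/w20.png

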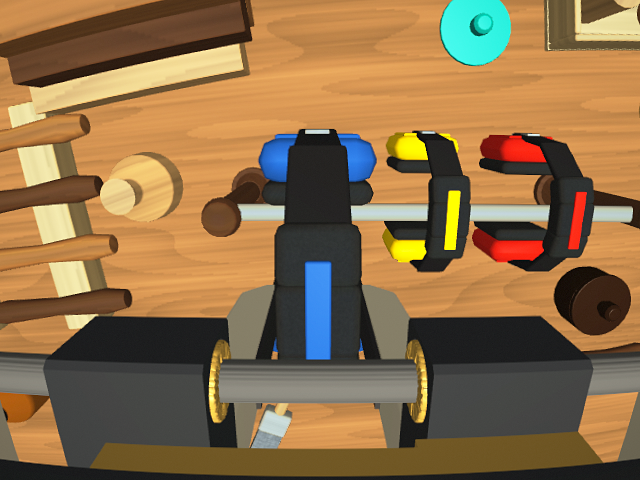

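Request:
drive_tool --steps '[{"tx": -0.002, "ty": 0, "tz": 0.14, "turn": 0, "jaw": 0}, {"tx": -0.002, "ty": 0, "tz": 0.28, "turn": 0, "jaw": 0}, {"tx": -0.002, "ty": 0, "tz": 0.4, "turn": 0, "jaw": 0}, {"tx": -0.002, "ty": 0, "tz": 0.51, "turn": 0, "jaw": 0}, {"tx": -0.002, "ty": 0, "tz": 0.6, "turn": 0, "jaw": 0}, {"tx": -0.002, "ty": 0, "tz": 0.65, "turn": 0, "jaw": 0}, {"tx": -0.002, "ty": 0, "tz": 0.668, "turn": 0, "jaw": 0}, {"tx": -0.002, "ty": 0, "tz": 0.668, "turn": 0, "jaw": 0}, {"tx": -0.002, "ty": 0, "tz": 0.668, "turn": 0, "jaw": 0}, {"tx": -0.002, "ty": 0, "tz": 0.668, "turn": 0, "jaw": 0}, {"tx": -0.002, "ty": 0, "tz": 0.668, "turn": 0, "jaw": 0}, {"tx": -0.002, "ty": 0, "tz": 0.668, "turn": 0, "jaw": 0}]'

```text
t: 45.3
tool_pos: [0.6317, 0.2002, 0.1826]
orientation: [-3.139, 0.128, -0.002]
force: [0.2, -0.1, -1.7]
opening: 0.0338
```

```bash
python3 - <<'E'
from h import *
grab('wrist','w21.png')
go([.6316,.2,.1788],85.34)
E
python3 m5.py w21.png|head -1
```

```text
at [0.6315 0.2002 0.1823] yaw -94.69 tilt 0.05 q6 1.88 | tx 0.000 ty 0.001 tz 0.012 turn -0.0001 | rows>= 1 f [-0.9 -0.4 -1.4] op 0.0339 t 45.4
bar x = 0.6154 + 0.0819*(y) angle 85.32 width 0.0169 res 0.00015 y range 0.041 0.271 183 z 0.1753
```

Request:
drive_tool --steps '[{"tx": 0.001, "ty": 0, "tz": 0.004, "turn": 0, "jaw": 0}, {"tx": 0.001, "ty": 0, "tz": 0.01, "turn": 0, "jaw": 0}, {"tx": 0.001, "ty": 0, "tz": 0.01, "turn": 0, "jaw": 0}, {"tx": 0.001, "ty": 0, "tz": 0.01, "turn": 0, "jaw": 0}, {"tx": 0.001, "ty": 0, "tz": 0.01, "turn": 0, "jaw": 0}, {"tx": 0.001, "ty": 0, "tz": 0.01, "turn": 0, "jaw": 0}, {"tx": 0.001, "ty": 0, "tz": 0.01, "turn": 0, "jaw": 0}]'

```text
t: 46.05
tool_pos: [0.6318, 0.2001, 0.1792]
orientation: [-3.139, 0.128, -0.001]
force: [-1.6, -1.6, 5.4]
opening: 0.0341
```

Contact, as with the others. Release, rise, retreat.

Request:
drive_tool --steps '[{"tx": 0, "ty": 0, "tz": 0, "turn": 0, "jaw": 0.45}, {"tx": 0, "ty": 0, "tz": 0, "turn": 0, "jaw": 0.5}, {"tx": 0, "ty": 0, "tz": 0, "turn": 0, "jaw": 0.6}, {"tx": 0, "ty": 0, "tz": 0, "turn": 0, "jaw": 0.6}, {"tx": 0, "ty": 0, "tz": 0, "turn": 0, "jaw": 0.6}, {"tx": 0, "ty": 0, "tz": -0.05, "turn": 0, "jaw": 0.6}, {"tx": 0, "ty": 0, "tz": -0.15, "turn": 0, "jaw": 0.6}, {"tx": 0, "ty": 0, "tz": -0.3, "turn": 0, "jaw": 0.6}, {"tx": 0, "ty": 0.15, "tz": -0.45, "turn": 0, "jaw": 0.6}, {"tx": -0.12, "ty": 0.28, "tz": -0.55, "turn": 0, "jaw": 0.6}, {"tx": -0.24, "ty": 0.38, "tz": -0.6, "turn": 0, "jaw": 0.6}, {"tx": -0.36, "ty": 0.38, "tz": -0.6, "turn": 0, "jaw": 0.6}]'

```text
t: 47.25
tool_pos: [0.5169, 0.0932, 0.3621]
orientation: [3.138, -0.133, 0.008]
force: [0.3, -0.5, 1.5]
opening: 0.056
```

Request:
drive_tool --steps '[{"tx": -0.25, "ty": 0.15, "tz": -0.1, "turn": 0, "jaw": 0.6}, {"tx": -0.25, "ty": 0.15, "tz": -0.1, "turn": 0, "jaw": 0.6}, {"tx": -0.25, "ty": 0.15, "tz": -0.1, "turn": 0, "jaw": 0.6}, {"tx": -0.25, "ty": 0.15, "tz": -0.1, "turn": 0, "jaw": 0.6}, {"tx": -0.25, "ty": 0.15, "tz": -0.1, "turn": 0, "jaw": 0.6}, {"tx": -0.25, "ty": 0.15, "tz": -0.1, "turn": 0, "jaw": 0.6}, {"tx": -0.25, "ty": 0.15, "tz": -0.1, "turn": 0, "jaw": 0.6}, {"tx": -0.25, "ty": 0.15, "tz": -0.1, "turn": 0, "jaw": 0.6}, {"tx": -0.25, "ty": 0.15, "tz": -0.1, "turn": 0, "jaw": 0.6}, {"tx": -0.25, "ty": 0.15, "tz": -0.1, "turn": 0, "jaw": 0.6}]'

```text
t: 48.25
tool_pos: [0.4383, 0.057, 0.3881]
orientation: [3.139, -0.128, -0.001]
force: [0.6, -0.2, -0.2]
opening: 0.0559
```

```bash
cat > fin.py <<'E'
from h import *
import sys
t=sys.argv[1]
go([.4,-.1,.4],90)
for n in ('wrist','scene','top'): grab(n,t+n+'.png')
for n in ('top','wrist'):
    im,d,c=load(t+n+'.png'); P=np.zeros((480,640,3)); v,u=np.nonzero(d>0); P[v,u]=np.array(c['eye'])+ray(c,u,v)*d[v,u][:,None]
    for nm,x in (('dark',(.4479,-.1621)),('red',(.4607,-.4031)),('pale',(.5826,-.399))):
        r=np.hypot(P[...,0]-x[0],P[...,1]-x[1]); m=(r>.02)&(r<.036)&(P[...,2]>.02)&(P[...,2]<.09); q=P[m]
        if len(q)<100: continue
        co=np.linalg.lstsq(np.c_[q[:,:2]-x,np.ones(len(q))],q[:,2],rcond=None)[0]; print(n,nm,len(q),'h',co[2].round(4),'slope',np.degrees(co[:2]).round(1))
E
python3 fin.py f1; python3 m4.py f1wrist.png; python3 m2.py f1wrist.png
```

```text
at [0.4383 0.057  0.3881] yaw -94.68 tilt 0.03 q6 1.67 | tx -0.085 ty 0.532 tz -0.039 turn -0.0260 | rows>= 4 f [ 0.6 -0.2 -0.2] op 0.0559 t 48.2
top dark 297 h 0.0574 slope [ 0.1 -0.7]
top red 287 h 0.0579 slope [ 0.5 -0.4]
top pale 280 h 0.0577 slope [-0.6  0.4]
wrist dark 1816 h 0.057 slope [ 1.1 -0.9]
red px [408.2  13.4] z 0.198 rect centre 0.5965 -0.0281 mean [ 0.5966 -0.0278] size 10.4 20.6 long axis deg 175.22
yel px [263.   13.6] z 0.198 rect centre 0.6049 0.0865 mean [0.6052 0.0865] size 9.5 21.3 long axis deg 174.2
blu px [121.7  15.4] z 0.198 rect centre 0.6173 0.2008 mean [0.6174 0.2008] size 10.9 25.1 long axis deg 176.94
rim xy [ 0.4554 -0.166 ] D 0.0909 err 0.0015 px [497. 166.] bgr [0 2 9]
lidded flange xy [ 0.4559 -0.1646] D 0.0877 err 0.0008 px [500. 166.] bgr [ 0  3 11]
```

View pics/f1wrist.png

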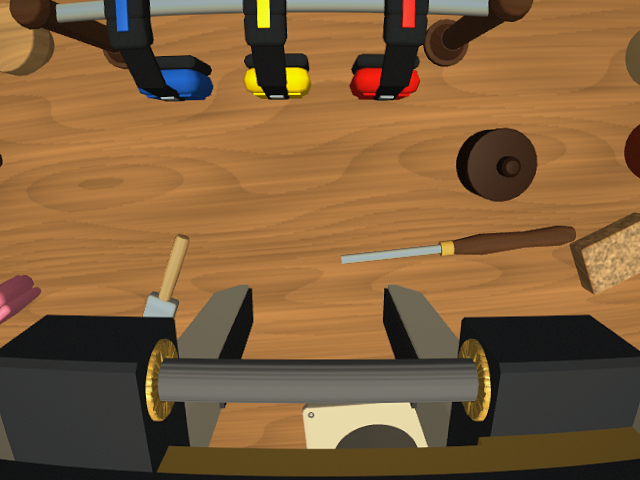

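View pics/f1scene.png

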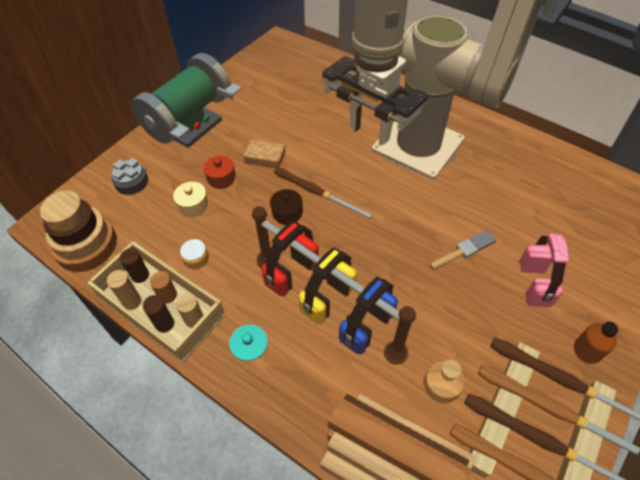

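View pics/f1top.png

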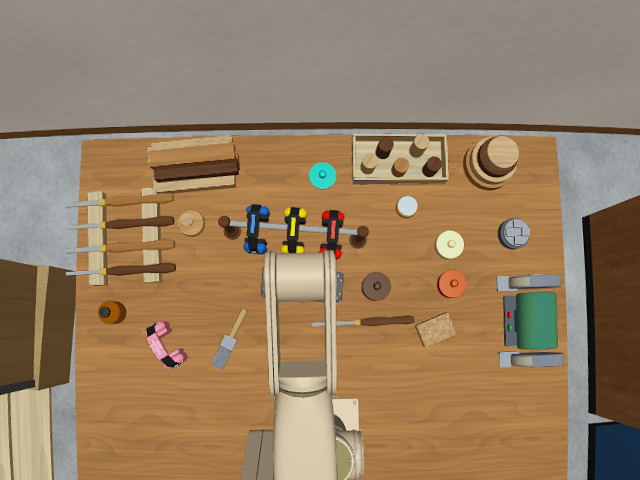

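The dark pot reads about 8 mm from where I lidded it: (0.456,-0.1645), against (0.448,-0.162). I'll look at it closely, and check that the muffs hang straight.

```bash
python3 m2.py w15.png; python3 m2.py w12.png; python3 m2.py w18.png; python3 - <<'E'
from h import *
go([.42,-.165,.25],90)
E
```

```text
lidded flange xy [ 0.4561 -0.1642] D 0.0880 err 0.0009 px [587. 199.] bgr [ 7 12 17]
rim xy [ 0.455  -0.1661] D 0.0896 err 0.0013 px [434. 215.] bgr [ 9 16 24]
lidded flange xy [ 0.456 -0.165] D 0.0872 err 0.0008 px [435. 216.] bgr [15 23 36]
knob xy [0.4289 0.384 ] D 0.0266 err 0.0043 px [ 25. 453.] bgr [18 20 19]
at [0.4382 0.057  0.3884] yaw -94.69 tilt 0.0 q6 1.67 | tx 0.000 ty 0.742 tz 0.461 turn -0.0261 | rows>= 6 f [ 0.2  0.1 -0.4] op 0.0559 t 48.4
```

Request:
drive_tool --steps '[{"tx": 0, "ty": 0.15, "tz": 0, "turn": -0.026, "jaw": 0.6}, {"tx": 0, "ty": 0.3, "tz": 0, "turn": -0.026, "jaw": 0.6}, {"tx": 0, "ty": 0.45, "tz": 0.1, "turn": -0.026, "jaw": 0.6}, {"tx": 0, "ty": 0.6, "tz": 0.2, "turn": -0.026, "jaw": 0.6}, {"tx": 0, "ty": 0.74, "tz": 0.3, "turn": -0.026, "jaw": 0.6}, {"tx": 0, "ty": 0.74, "tz": 0.4, "turn": -0.026, "jaw": 0.6}, {"tx": 0, "ty": 0.74, "tz": 0.4, "turn": -0.026, "jaw": 0.6}, {"tx": 0, "ty": 0.74, "tz": 0.4, "turn": -0.026, "jaw": 0.6}, {"tx": 0, "ty": 0.74, "tz": 0.4, "turn": -0.026, "jaw": 0.6}, {"tx": 0, "ty": 0.74, "tz": 0.4, "turn": -0.026, "jaw": 0.6}, {"tx": 0, "ty": 0.74, "tz": 0.4, "turn": -0.026, "jaw": 0.6}]'

```text
t: 49.5
tool_pos: [0.421, -0.1639, 0.2702]
orientation: [3.14, 0.002, 0.004]
force: [0.2, -0.4, 0.1]
opening: 0.0557
```

```bash
python3 - <<'E'
from h import *
for n in ('wrist','top'): grab(n,'f2'+n+'.png')
im,d,c=load('f2wrist.png'); P=np.zeros((480,640,3)); v,u=np.nonzero(d>0); P[v,u]=np.array(c['eye'])+ray(c,u,v)*d[v,u][:,None]
x=(.456,-.1648); r=np.hypot(P[...,0]-x[0],P[...,1]-x[1]); m=(r>.02)&(r<.038)&(P[...,2]>.02)&(P[...,2]<.07); q=P[m]
co=np.linalg.lstsq(np.c_[q[:,:2]-x,np.ones(len(q))],q[:,2],rcond=None)[0]; print('dark',len(q),'h',co[2].round(4),'slope',np.degrees(co[:2]).round(2))
# hung muffs: height profile along muff x from top depth
im,d,c=load('f2top.png'); P=np.zeros((480,640,3)); v,u=np.nonzero(d>0); P[v,u]=np.array(c['eye'])+ray(c,u,v)*d[v,u][:,None]
a=np.radians(85.33); ub=np.array([np.cos(a),np.sin(a)]); n=np.array([np.sin(a),-np.cos(a)])
for nm,y in (('red',-.029),('yel',.0855),('blu',.2005)):
    o=np.array([.6155+.0817*y,y]); s=(P[...,:2]-o)@n; t=(P[...,:2]-o)@ub
    row=[]
    for s0 in (-.07,-.06,-.05,-.04,-.025,.0,.025,.04,.05,.06,.07):
        m=(abs(s-s0)<.004)&(abs(t)<.012)&(P[...,2]>.05); row.append(round(float(np.median(P[m][:,2]))*1000) if m.sum()>3 else None)
    print(nm,row)
E
python3 m2.py f2wrist.png; python3 m4.py f2top.png; python3 m5.py f2wrist.png
```

```text
dark 4074 h 0.0573 slope [-0.03  0.  ]
red [127, 150, 167, 184, 195, 198, 191, 172, 158, 146, None]
yel [123, 151, 165, 188, 195, 197, 192, 172, 160, 146, None]
blu [123, 151, 166, 181, 196, 198, 193, 171, 157, 149, None]
rim xy [ 0.455  -0.1654] D 0.0888 err 0.0003 px [317. 176.] bgr [57 73 96]
rim xy [ 0.4601 -0.4049] D 0.0917 err 0.0022 px [571. 170.] bgr [11 21 60]
lidded flange xy [ 0.4556 -0.1654] D 0.0872 err 0.0003 px [317. 176.] bgr [57 73 96]
lidded flange xy [ 0.4607 -0.4025] D 0.0878 err 0.0007 px [576. 171.] bgr [10 21 65]
red px [332.6 229. ] z 0.1976 rect centre 0.6106 -0.0309 mean [ 0.6108 -0.0308] size 12.8 52.9 long axis deg 174.84
yel px [292.5 226.1] z 0.1972 rect centre 0.6204 0.0836 mean [0.62   0.0837] size 12.7 52.6 long axis deg 175.88
blu px [252.2 223. ] z 0.1967 rect centre 0.6304 0.1989 mean [0.6304 0.1989] size 12.9 52.7 long axis deg 175.36
  return _methods._mean(a, axis=axis, dtype=dtype,
  ret = ret.dtype.type(ret / rcount)
Traceback (most recent call last):
  File "m5.py", line 14, in <module>
    a,b=np.polyfit(L[:,1],L[:,0],1); print('bar x = %.4f + %.4f*(y)'%(b,a),'angle',(90-np.degrees(np.arctan(a))).round(2),'width',wm.round(4),'res',np.std(L[:,0]-a*L[:,1]-b).round(5),'y range',L[:,1].min().round(3),L[:,1].max().round(3),len(L),'z',np.percentile(H[m],90).round(4))
                   ~^^^^^
IndexError: too many indices for array: array is 1-dimensional, but 2 were indexed
```

View pics/f2wrist.png

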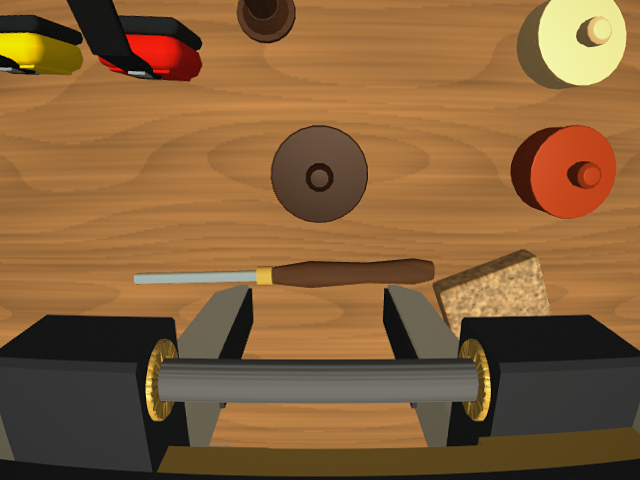

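Request:
drive_tool --steps '[{"tx": 0, "ty": -0.1, "tz": -0.13, "turn": 0, "jaw": 0.6}, {"tx": 0, "ty": -0.2, "tz": -0.25, "turn": 0, "jaw": 0.6}, {"tx": 0, "ty": -0.33, "tz": -0.37, "turn": 0, "jaw": 0.6}, {"tx": 0.1, "ty": -0.45, "tz": -0.5, "turn": 0, "jaw": 0.6}, {"tx": 0.2, "ty": -0.56, "tz": -0.5, "turn": 0, "jaw": 0.6}, {"tx": 0.3, "ty": -0.67, "tz": -0.5, "turn": 0, "jaw": 0.6}, {"tx": 0.4, "ty": -0.78, "tz": -0.5, "turn": 0, "jaw": 0.6}, {"tx": 0.46, "ty": -0.83, "tz": -0.5, "turn": 0, "jaw": 0.6}, {"tx": 0.46, "ty": -0.83, "tz": -0.5, "turn": 0, "jaw": 0.6}, {"tx": 0.46, "ty": -0.83, "tz": -0.5, "turn": 0, "jaw": 0.6}, {"tx": 0.46, "ty": -0.83, "tz": -0.5, "turn": 0, "jaw": 0.6}, {"tx": 0.46, "ty": -0.83, "tz": -0.5, "turn": 0, "jaw": 0.6}]'

```text
t: 50.8
tool_pos: [0.5577, 0.0839, 0.4191]
orientation: [3.142, -0.002, 0.002]
force: [-0.5, -0.5, -0.7]
opening: 0.0556
```

```bash
python3 - <<'E'
from h import *
grab('wrist','f3wrist.png')
im,d,c=load('f3wrist.png'); P=np.zeros((480,640,3)); v,u=np.nonzero(d>0); P[v,u]=np.array(c['eye'])+ray(c,u,v)*d[v,u][:,None]
hsv=cv2.cvtColor(im,cv2.COLOR_BGR2HSV)
a=np.radians(85.33); ub=np.array([np.cos(a),np.sin(a)]); n=np.array([np.sin(a),-np.cos(a)])
for nm,y,lo,hi in (('red',-.029,(0,120,60),(9,255,255)),('yel',.0855,(22,120,60),(35,255,255)),('blu',.2005,(100,100,40),(125,255,255))):
    m=(cv2.inRange(hsv,lo,hi)>0)&(P[...,2]>.185)&(P[...,2]<.21)&(abs(P[...,1]-y)<.03)
    o=np.array([.6155+.0817*y,y]); q=P[m]; s=(q[:,:2]-o)@n; s=s-s.mean(); k=np.polyfit(s,q[:,2],1); print(nm,len(q),'z',k[1].round(4),'tilt deg',np.degrees(k[0]).round(2))
E
python3 m4.py f3wrist.png; python3 m5.py f3wrist.png
```

```text
red 669 z 0.198 tilt deg 0.31
yel 696 z 0.1978 tilt deg 2.26
blu 684 z 0.1981 tilt deg 0.54
red px [441.3 152.1] z 0.1981 rect centre 0.612 -0.0291 mean [ 0.6123 -0.0291] size 11.0 52.4 long axis deg 175.38
yel px [316.1 141.4] z 0.198 rect centre 0.6207 0.0851 mean [0.6211 0.0851] size 10.5 52.5 long axis deg 175.42
blu px [189.3 130.5] z 0.1982 rect centre 0.6311 0.1999 mean [0.6318 0.1996] size 11.1 51.9 long axis deg 175.62
bar x = 0.6156 + 0.0816*(y) angle 85.34 width 0.0155 res 0.00023 y range -0.101 0.272 242 z 0.1754
post 0.6311981201171875 0.196443603515625 D 50.605010986328125 [189. 130.]
post 0.6376593017578125 0.27811572265625 D 33.227821350097656 [100. 125.]
post 0.621359619140625 0.0857544174194336 D 50.391178131103516 [316. 140.]
post 0.6125289916992187 -0.026169174194335936 D 51.10367965698242 [441. 152.]
post 0.607122802734375 -0.10975251770019531 D 33.49280548095703 [530. 160.]
```

View pics/f3wrist.png

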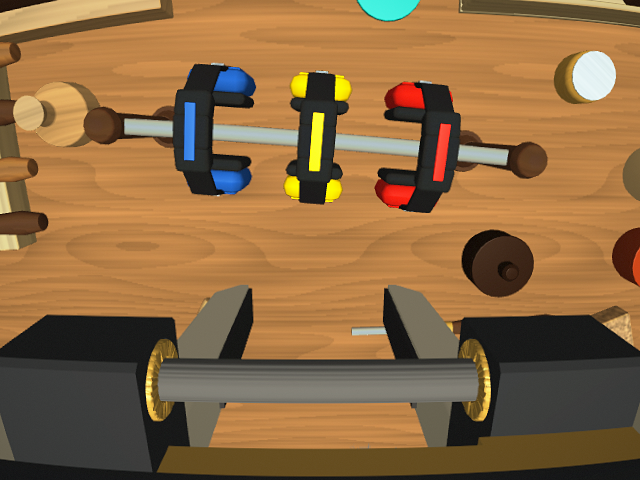

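Request:
drive_tool --steps '[{"tx": 0, "ty": 0, "tz": 0, "turn": 0, "jaw": 0.6}, {"tx": 0, "ty": 0, "tz": 0, "turn": 0, "jaw": 0.6}, {"tx": 0, "ty": 0, "tz": 0, "turn": 0, "jaw": 0.6}]'

```text
t: 51.15
tool_pos: [0.558, 0.0845, 0.4186]
orientation: [-3.142, 0.001, -0.001]
force: [-0.5, -0.1, 1.6]
opening: 0.0558
```

```bash
python3 - <<'E'
from h import *
for i in range(4): grab('wrist',f'f4{i}wrist.png')
a=np.radians(85.33); n=np.array([np.sin(a),-np.cos(a)])
for f in ['w20.png','f3wrist.png']+[f'f4{i}wrist.png' for i in range(4)]:
    im,d,c=load(f); P=np.zeros((480,640,3)); v,u=np.nonzero(d>0); P[v,u]=np.array(c['eye'])+ray(c,u,v)*d[v,u][:,None]
    hsv=cv2.cvtColor(im,cv2.COLOR_BGR2HSV); r=[]
    for nm,y,lo,hi in (('red',-.029,(0,120,60),(9,255,255)),('yel',.0855,(22,120,60),(35,255,255)),('blu',.2005,(100,100,40),(125,255,255))):
        m=(cv2.inRange(hsv,lo,hi)>0)&(P[...,2]>.185)&(P[...,2]<.21)&(abs(P[...,1]-y)<.03)
        if m.sum()<100: continue
        q=P[m]; s=(q[:,:2]-q[:,:2].mean(0))@n; ok=abs(s)<.023
        k=np.polyfit(s[ok],q[ok,2],1); r+=[nm,round(float(np.degrees(k[0])),2)]
    print(f,r)
E
```

```text
w20.png ['red', 0.48, 'yel', 0.13]
f3wrist.png ['red', 0.47, 'yel', 1.07, 'blu', 0.34]
f40wrist.png ['red', 0.06, 'yel', 0.77, 'blu', 0.37]
f41wrist.png ['red', 0.29, 'yel', 0.96, 'blu', 0.56]
f42wrist.png ['red', 0.39, 'yel', 0.81, 'blu', 0.6]
f43wrist.png ['red', 0.03, 'yel', 0.91, 'blu', 0.25]
```

```bash
python3 -c "
from h import *
a=load('top0.png')[0];b=load('f2top.png')[0]
for n,(x0,y0,x1,y1) in dict(cork=(410,308,462,352),tin=(393,192,422,220),vase=(172,205,210,240),gouge=(308,312,380,332),brush=(208,305,250,372),pink=(140,315,190,372)).items():
    d=cv2.absdiff(a[y0:y1,x0:x1],b[y0:y1,x0:x1]).max(2); print(n,(d>60).sum())
print(robot.close_job())"
```

```text
cork 439
tin 0
vase 0
gouge 245
brush 0
pink 0
the job is handed in; nothing more can be done
None
```

```bash
python3 -c "
from h import *
a=load('top0.png')[0];b=load('f1top.png')[0];e=load('f2top.png')[0]
cv2.imwrite('pics/cmp.png',np.vstack([cv2.resize(i[300:360,300:470],None,fx=3,fy=3) for i in (a,b,e)]))"
```

```text
(no output)
```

View pics/cmp.png

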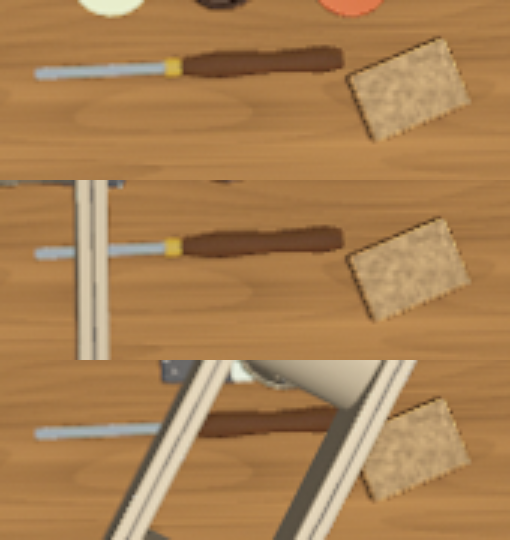

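The job is done and handed in at about 51 s. I put the red, dark and pale lids on their own pots first, then hung the red, yellow and blue ear defenders on the rail. I left the turquoise lid and the pink pair alone.

**Lids:** all three sit flat, with flange tops measured at about 57 mm on upright pots. The dark pot was knocked about 8 mm while the arm was elsewhere. I rechecked it, and its lid was still level at 57.3 mm.

**Ear defenders:** all three sit astride the bar with crowns at 198 mm, about 115 mm apart and within about 0.3° of square to the bar. They hang within about 1° of straight. Yellow is the worst at 0.8–1.1°; its first fit read 2.3°, but that came down once I left out the stripe's edges. Yellow's crown also sits about 1.5 mm off the bar's centre line.

**Left alone:** the tin, vase, brush and pink pair show no change in the top view. The before-and-after comparison flagged the cork block and gouge, but only because the arm covered part of them in that picture. An earlier clear picture shows both where they were.

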